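# Refill the snack box with walnuts

## Task

Refill the snack box with all the walnuts from the plywood bin: lever up the box's hinged lid by putting the blade of the letter opener under its edge (do not use your fingers for that) and open it wide. Then fill the scoop against the corners and end wall of the bin, never touching a walnut with your fingers, and tip them into the box until none is left. Finish with the lid fully closed, the scoop standing upright on the floor of the bin and the letter opener lying on the desk.

Things in the scene. Friction and masses are not known exactly. Their poses are not given: they have to be found in the camera images.
- bin: open rectangular plywood bin, fixed, outside 240 (x) x 170 (y) x 70 mm high; walls and floor 5 mm (inside 230 x 160 mm, inner floor 5 mm above the desk). Origin: centre of its underside; x is its long axis, -x faces the robot. At the start the walnuts lie in its -x half and the scoop stands in its +x half, facing -x
- snack_box: grey fixed box, outside 140 (x) x 150 (y) x 84 mm high without lid, walls and floor 5 mm. Origin: centre of its underside; hinge on its +x side (at the left), front on its -x side (faces right, world -y). A flange 100 mm long (y) sticks out 16 mm from the front face, its top 74 mm above the desk, 10 mm below the closed lid, which reaches equally far out
- pry_gap (a point): middle of the mouth of the 10 mm gap between the front flange and the overhanging closed lid, at (-86, 0, 79) mm in the box's frame; the gap runs 16 mm deep along the box's +x to the box's front face and is open at both ends
- snack_box_hinge (a point): hinge line of the lid (along the box's y), at (70, 0, 84) mm in the box's frame
- lid (a joint): angle of the snack box's lid: 0 closed, 1.57 upright, at most 1.9 leaning back. The lid is a plate 156 mm from hinge to free edge, 150 mm wide, 5 mm thick, 0.12 kg. Its hinge is stiff (about 0.14 N m), so the lid stays wherever it is left, and must be pressed all the way shut
- lid_edge (a point): middle of the lower side of the lid's free edge, 156 mm from the hinge
- opener: letter opener, 0.07 to 0.12 kg: wooden grip, x -90 to 0 mm, 18 mm wide (y), 26 mm high (z 0 to 26); flat steel blade, x 0 to 100 mm, 22 mm wide (12 mm over the last 8), 3 mm thick, mid-plane at z = 3.5 mm. Origin: underside, where grip and blade meet; x points to the tip. Lies on the flat underside of its grip
- opener_tip (a point): tip of the letter opener's blade, at (100, 0, 3.5) mm in its frame
- scoop: flat scoop, 0.13 to 0.21 kg: aluminium pan 86 (x) x 94 (y) mm, floor 2 mm thick, open in front (+x), side walls 2.5 x 34 mm high, back wall 44 mm; behind it an upright wooden handle 14 (x) x 26 (y) mm up to 138 mm, axis at x = -50 mm (overall length 100 mm). Origin: centre of the pan's underside; it stands by itself and holds about four walnuts
- scoop_lip (a point): middle of the scoop's front edge, at (43, 0, 0) mm in its frame
- scoop_grip (a point): place to hold the handle, at (-50, 0, 115) mm in the scoop's frame
- walnut_1: a dry walnut in its shell, a ball of 38 mm diameter, smooth, 16 g, rolls a little (it stays put on slopes under about 6 degrees); the point is its centre. Three to five of walnut_1..walnut_6 are present
- walnut_2: a dry walnut in its shell, a ball of 38 mm diameter, smooth, 16 g, rolls a little (it stays put on slopes under about 6 degrees); the point is its centre. Three to five of walnut_1..walnut_6 are present
- walnut_3: a dry walnut in its shell, a ball of 38 mm diameter, smooth, 16 g, rolls a little (it stays put on slopes under about 6 degrees); the point is its centre. Three to five of walnut_1..walnut_6 are present
- walnut_4: a dry walnut in its shell, a ball of 38 mm diameter, smooth, 16 g, rolls a little (it stays put on slopes under about 6 degrees); the point is its centre. Three to five of walnut_1..walnut_6 are present
- walnut_5: a dry walnut in its shell, a ball of 38 mm diameter, smooth, 16 g, rolls a little (it stays put on slopes under about 6 degrees); the point is its centre. Three to five of walnut_1..walnut_6 are present
- walnut_6: a dry walnut in its shell, a ball of 38 mm diameter, smooth, 16 g, rolls a little (it stays put on slopes under about 6 degrees); the point is its centre. Three to five of walnut_1..walnut_6 are present
- mug: orange mug, 101 mm high, standing loose behind the bin; not part of the job, do not knock it over. Origin: underside
- printer: black printer, fixed, not part of the job: about 315 x 398 mm and 177 mm high; it stands behind the snack box and its front, with the paper tray, comes as near to the robot as world x = 0.60 m; keep the arm and the scoop's handle clear of it. Origin: centre of its underside
Not all that is in view belongs to the job. Leave any turquoise look-alike of the walnut_2 alone.

How it is judged:
On the way, in this order (a step that is already met when the one before it is completed fails the run):
1. the lid is levered up past 20 degrees by the letter opener, the fingers not touching it (value of joint lid above 0.35 rad and contact force between opener and lid above 0.1 N and contact force between the fingers and lid below 0.1 N), for 0.05 s.
2. all the walnuts are in the open snack box (value of joint lid above 1 rad and x of walnut_1 in the frame of snack_box between -0.07 and 0.07 m and y of walnut_1 in the frame of snack_box between -0.075 and 0.075 m and z of walnut_1 in the frame of snack_box between 0 and 0.08 m and x of walnut_2 in the frame of snack_box between -0.07 and 0.07 m and y of walnut_2 in the frame of snack_box between -0.075 and 0.075 m and z of walnut_2 in the frame of snack_box between 0 and 0.08 m and x of walnut_3 in the frame of snack_box between -0.07 and 0.07 m and y of walnut_3 in the frame of snack_box between -0.075 and 0.075 m and z of walnut_3 in the frame of snack_box between 0 and 0.08 m and x of walnut_4 in the frame of snack_box between -0.07 and 0.07 m and y of walnut_4 in the frame of snack_box between -0.075 and 0.075 m and z of walnut_4 in the frame of snack_box between 0 and 0.08 m and x of walnut_5 in the frame of snack_box between -0.07 and 0.07 m and y of walnut_5 in the frame of snack_box between -0.075 and 0.075 m and z of walnut_5 in the frame of snack_box between 0 and 0.08 m and x of walnut_6 in the frame of snack_box between -0.07 and 0.07 m and y of walnut_6 in the frame of snack_box between -0.075 and 0.075 m and z of walnut_6 in the frame of snack_box between 0 and 0.08 m), for 0.2 s.
At the end, for the whole second after the job is handed in: every walnut that is present lies inside the snack box below its rim, the lid is closed to within 0.08 rad, the scoop stands upright (within 0.15 rad) on the bin's floor, the letter opener lies flat on the desk (origin and tip under 30 mm high) outside the bin, and all are at rest (x of walnut_1 in the frame of snack_box between -0.07 and 0.07 m and y of walnut_1 in the frame of snack_box between -0.075 and 0.075 m and z of walnut_1 in the frame of snack_box between 0 and 0.08 m and x of walnut_2 in the frame of snack_box between -0.07 and 0.07 m and y of walnut_2 in the frame of snack_box between -0.075 and 0.075 m and z of walnut_2 in the frame of snack_box between 0 and 0.08 m and x of walnut_3 in the frame of snack_box between -0.07 and 0.07 m and y of walnut_3 in the frame of snack_box between -0.075 and 0.075 m and z of walnut_3 in the frame of snack_box between 0 and 0.08 m and x of walnut_4 in the frame of snack_box between -0.07 and 0.07 m and y of walnut_4 in the frame of snack_box between -0.075 and 0.075 m and z of walnut_4 in the frame of snack_box between 0 and 0.08 m and x of walnut_5 in the frame of snack_box between -0.07 and 0.07 m and y of walnut_5 in the frame of snack_box between -0.075 and 0.075 m and z of walnut_5 in the frame of snack_box between 0 and 0.08 m and x of walnut_6 in the frame of snack_box between -0.07 and 0.07 m and y of walnut_6 in the frame of snack_box between -0.075 and 0.075 m and z of walnut_6 in the frame of snack_box between 0 and 0.08 m and value of joint lid below 0.08 rad and linear speed of each of walnut_1, walnut_2, walnut_3, walnut_4, walnut_5, walnut_6 below 0.03 m/s and angle between scoop's own z axis and vertical below 0.15 rad and z of scoop in the frame of bin below 0.015 m and x of scoop in the frame of bin between -0.115 and 0.115 m and y of scoop in the frame of bin between -0.08 and 0.08 m and linear speed of each of scoop, opener below 0.02 m/s and height (world z) of opener between -0.01 and 0.03 m and height (world z) of opener_tip below 0.03 m and (x of opener in the frame of bin above 0.12 m or x of opener in the frame of bin below -0.12 m or y of opener in the frame of bin above 0.085 m or y of opener in the frame of bin below -0.085 m)); the robot touches nothing.
It fails at once if the fingers touch a walnut (contact force between the fingers and walnut_1 above 0.5 N or contact force between the fingers and walnut_2 above 0.5 N or contact force between the fingers and walnut_3 above 0.5 N or contact force between the fingers and walnut_4 above 0.5 N or contact force between the fingers and walnut_5 above 0.5 N or contact force between the fingers and walnut_6 above 0.5 N).
It fails at once if the fingers press on the lid while it is still closed and the box not yet filled (value of joint lid below 0.3 rad and contact force between the fingers and lid above 0.5 N and not ((x of walnut_1 in the frame of snack_box between -0.07 and 0.07 m and y of walnut_1 in the frame of snack_box between -0.075 and 0.075 m and z of walnut_1 in the frame of snack_box between 0 and 0.08 m) and (x of walnut_2 in the frame of snack_box between -0.07 and 0.07 m and y of walnut_2 in the frame of snack_box between -0.075 and 0.075 m and z of walnut_2 in the frame of snack_box between 0 and 0.08 m) and (x of walnut_3 in the frame of snack_box between -0.07 and 0.07 m and y of walnut_3 in the frame of snack_box between -0.075 and 0.075 m and z of walnut_3 in the frame of snack_box between 0 and 0.08 m) and (x of walnut_4 in the frame of snack_box between -0.07 and 0.07 m and y of walnut_4 in the frame of snack_box between -0.075 and 0.075 m and z of walnut_4 in the frame of snack_box between 0 and 0.08 m) and (x of walnut_5 in the frame of snack_box between -0.07 and 0.07 m and y of walnut_5 in the frame of snack_box between -0.075 and 0.075 m and z of walnut_5 in the frame of snack_box between 0 and 0.08 m) and (x of walnut_6 in the frame of snack_box between -0.07 and 0.07 m and y of walnut_6 in the frame of snack_box between -0.075 and 0.075 m and z of walnut_6 in the frame of snack_box between 0 and 0.08 m))).
It fails at once if the mug is knocked over (angle between mug's own z axis and vertical above 0.6 rad).
Of walnut_1, walnut_2, walnut_3, walnut_4, walnut_5, walnut_6 only 3 to 5 are there at a start; the rules pass over those that are not, and their reading is None.
At some moment in a run one of opener, scoop may be knocked a few centimetres aside while the robot is not near it.
It also fails if it takes over 210 s, if anything falls off the work surface, if the arm or the gripper's body presses on something with over 40 N, if the wrist force passes 120 N, or if a joint passes its speed limit or range.

## Robot

A 7-joint arm with a two-finger parallel gripper is mounted at the origin on a cart in front of the work surface, level with it; the furniture and walls round the work are solid. World frame = base frame: x ahead of the robot, y to its left, z up, the work surface at z = 0. Lengths are in m, angles in rad, forces in N, time in s.
With the tool pointing down it reaches from about 0.4 to 0.85 m from the base axis. Payload 10.4 kg.
Tool frame: the origin (TCP) lies between the finger pads; the fingertips stand 25 mm ahead of it and the grasp point (between the pads) lies 6 mm ahead of it; z points along the fingers, y is the line along which they close (so a half turn about z gives the same grasp; the last joint's range is limited). The gripper opens to 87 mm and grips with 3 to 60 N. Pads are 19 mm wide; open, the fingers measure 117 mm over their backs; the gripper's body (75 mm by 190 mm) begins 51 mm behind the grasp point.
Start: joints at [-1.361, 0.332, -0.065, 1.46, 0.022, 1.35, -0.088], TCP at [0.144, 0.608, 0.227] pointing down, gripper open.
Joint ranges: [-2.6, 2.6], [-0.5, 2.12], [-1.47, 1.34], [0.16, 2.42], [-1.27, 4.41], [0.06, 2.06], [-2.6, 2.6]. Speed limits (rad/s): [2.22, 2.22, 2.79, 2.79, 3.14, 3.14, 3.14].

## Interface

Orientations are given as [roll, pitch, yaw] about the fixed x, y, z axes, in that order (R = Rz(yaw) Ry(pitch) Rx(roll)).
In Python, from cell import readout, viewer, order gives the robot as it stands. The module is installed in compiled form; this text tells all that it offers.
- The arm moves only by the tool arm_command, never from a script. Its arguments are lists of equal length, an entry for each row: "translation": the shift along the tool's x, y, z in m, a list of three; "twist": the turn about the tool's z in rad. In form: {"translation": [[x, y, z], ...], "twist": [twist, ...]}. A call has 1 to 20 rows; each row is the pose to reach, as a shift and turn from the pose commanded when the call began, along the tool's axes at that moment; what a row does not reach only later rows make up. A row lasts 1/10 s, in which the tool goes at most 50 mm and 8.59 degrees, less where a joint would pass 70% of its speed; a pose out of reach is approached as far as the arm can. A call with a gripper value outside its range is refused whole. "fingers" is the opening, from 0 (shut) to 1 (fully open), set as the call begins (left out, the last holds). The fingers move at their own pace and stop on an object; the grip force is fixed at half the most. Time passes only in rows, so rows that repeat a pose let the fingers close. It gives the time, the measured TCP pose, the force, the opening and the grip force at its end, in the units of the state.
- readout.observe(): the state, without advancing time (a new reading comes with each control period).
- viewer.grab_frame(name): name is "scene" or "top" or "wrist"; returns the picture (400x640x3 uint8, blue, green, red); there is no depth.
- viewer.camera_model(name): a dict with "camera_matrix" (3x3 intrinsics, pixels), "R" (3x3) and "t" (3): a world point X has camera coordinates R X + t. Camera axes: x right, y down, z forward; pixel columns grow to the right and rows downward; lengths in m; the calibration is good to about 2 mm. The wrist camera is an equidistant fisheye: a pixel r from the principal point sees the ray r / f radians off the axis. A picture is of the moment at which its call begins: read the wrist's pose just before it. camera_model takes no time and is no camera call; for the wrist camera it gives the pose at the moment of the call.
- order.finish_job(): hands the job in; it is judged then, once.
The state is a dict: "time_s": time; "joint_positions": joint angles; "qvel": joint speeds; "tau": joint torques, N m; "position": TCP position; "ee_rot": TCP orientation; "contact_force": force on the tool from outside, world axes, zero at the start; "ft_torque": the same for the moment, N m; "width": opening from 0.0 (shut) to 1.0 (fully open); "finger_force": force on a finger pad.
Only numpy, scipy, OpenCV 4.12 (cv2) and the standard library are available. Lean on these libraries where they do the work, as an engineer would, in place of code of your own. Each camera call takes 0.05 s, during which the arm holds its last target. There are 200 camera calls.

## Working session

There is one attempt and no reset: what is moved stays moved. The work goes in short steps, Python scripts to look and compute and a tool call to move; the robot and the scene stay as the last step left them, time stands still between calls to the robot, and variables do not carry over. Pictures are saved under pics/ and viewed, at most 14 in all, crops included, and the job is handed in when it is done.

Besides the shell and the picture viewer there is one more tool, called by a JSON object that holds its "method" and its "body", one argument or row to a line. arm_command: Moves the arm, as the interface text tells. Its arguments: {"type":"object","properties":{"translation":{"type":"array"},"twist":{"type":"array"},"fingers":{"type":"number"}},"required":["translation","twist"]}

```bash
mkdir -p pics; ls
python3 - <<'E'
from cell import readout, viewer
import cv2, numpy as np
print(readout.observe())
for n in ("scene","top"):
    m=viewer.camera_model(n); print(n,m)
    cv2.imwrite(f"pics/{n}0.png",viewer.grab_frame(n))
E
```

```text
pics
{'time_s': 0.0, 'joint_positions': array([-1.36059495,  0.33291677, -0.06472526,  1.46096244,  0.02160633,
        1.34990537, -0.0884898 ]), 'qvel': array([ 0.00073447, -0.00056419, -0.00079075, -0.00114789, -0.00095308,
       -0.00046048,  0.00094649]), 'tau': array([ 4.19503476e-04, -6.23284006e+01,  2.47489032e-02, -3.89872599e+01,
       -6.12873165e-02,  4.01805143e-02,  1.55804942e-04]), 'position': array([0.14409264, 0.60775668, 0.22611588]), 'ee_rot': array([-3.14009825e+00,  6.74158975e-05,  2.90884823e+00]), 'contact_force': array([ 0.78651774, -0.63528992, -0.52608699]), 'ft_torque': array([-0.04740324,  0.07568975,  0.00130504]), 'finger_force': 0.0, 'width': 1.0010221246932163}
scene {'camera_matrix': array([[484.06635217,   0.        , 319.04441683],
       [  0.        , 484.06635217, 200.93496064],
       [  0.        ,   0.        ,   1.        ]]), 'R': array([[-0.89476589, -0.44640861, -0.01064625],
       [-0.38216636,  0.77789723, -0.4988234 ],
       [ 0.23096075, -0.44226152, -0.86663826]]), 't': array([0.4931509 , 0.29861577, 1.5444439 ])}
top {'camera_matrix': array([[511.72752087,   0.        , 323.03802486],
       [  0.        , 511.72752087, 197.74285148],
       [  0.        ,   0.        ,   1.        ]]), 'R': array([[-0.00948979, -0.99994331,  0.00482921],
       [-0.99524634,  0.00897687, -0.09697496],
       [ 0.09692611, -0.00572652, -0.99527511]]), 't': array([-0.05484148,  0.58234041,  1.45762808])}
```

View pics/scene0.png

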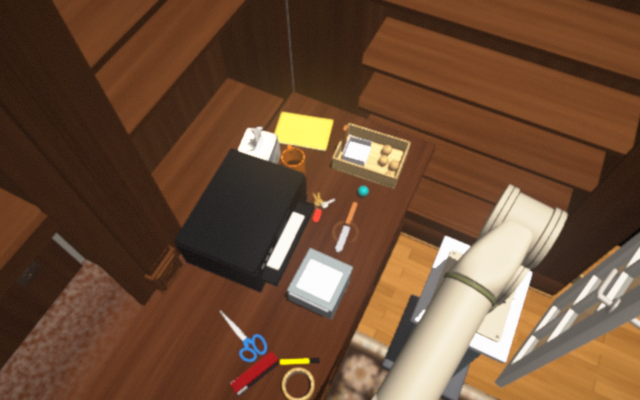

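View pics/top0.png

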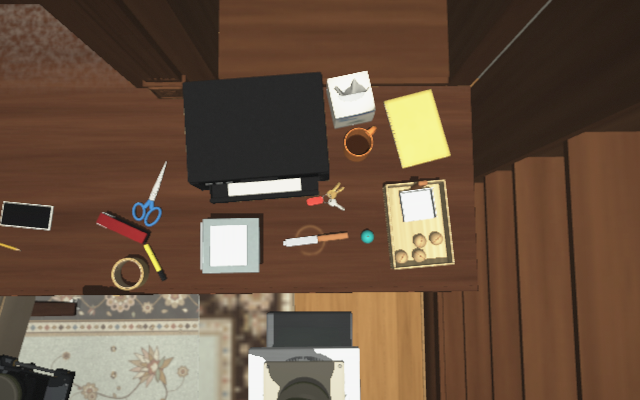

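The scene shows the bin at right, box in the middle and the arm at lower left. In the top view:
- Snack box at (230,245).
- Opener candidates: the orange-handled blade at (315,240), scissors (155,195), yellow cutter (153,262), red stapler (122,228). I choose (315,240), which has a wooden grip and flat steel blade.
- Bin at (420,225), scoop pan at (418,204), walnuts at (420,240), (436,238), (401,257), (419,256). The turquoise ball at (368,237) is the decoy.

Next I measure coarsely and take a close crop.

```bash
cat > h.py <<'E'
import numpy as np, cv2
from scipy.spatial.transform import Rotation as Ro
from cell import readout, viewer
def ray(m,u,v,fish=False):
    K=m["camera_matrix"]; x=(u-K[0,2])/K[0,0]; y=(v-K[1,2])/K[1,1]
    if fish:
        r=np.hypot(x,y); d=np.array([x/r*np.sin(r),y/r*np.sin(r),np.cos(r)]) if r>1e-9 else np.array([0,0,1.])
    else: d=np.array([x,y,1.])
    R=m["R"]; return -R.T@m["t"], R.T@d
def onz(m,u,v,z,fish=False):
    c,d=ray(m,u,v,fish); return c+d*(z-c[2])/d[2]
def proj(m,X,fish=False):
    K=m["camera_matrix"]; p=m["R"]@np.asarray(X,float)+m["t"]
    if fish:
        rho=np.hypot(p[0],p[1]); th=np.arctan2(rho,p[2]); s=th/max(rho,1e-9)
        return K[0,0]*p[0]*s+K[0,2],K[1,1]*p[1]*s+K[1,2]
    return K[0,0]*p[0]/p[2]+K[0,2],K[1,1]*p[1]/p[2]+K[1,2]
def go(x,y,z,yaw=None):
    """tool-axis shift and twist from the present measured pose to a world goal"""
    s=readout.observe(); R=Ro.from_euler("xyz",s["ee_rot"]).as_matrix()
    d=R.T@(np.array([x,y,z])-s["position"]); 
    yw=s["ee_rot"][2]; tw=0 if yaw is None else -((yaw-yw+np.pi)%(2*np.pi)-np.pi)
    print("shift",d.round(4),"twist",round(tw,4),"pos",s["position"].round(4),"yaw",round(yw,4),"t",round(s["time_s"],2))
def boxof(mask):
    cs,_=cv2.findContours(mask,cv2.RETR_EXTERNAL,cv2.CHAIN_APPROX_NONE)
    return max(cs,key=cv2.contourArea)
E
python3 - <<'E'
from h import *
m=viewer.camera_model("top")
P=lambda n,u,v,z: print(n,onz(m,u,v,z)[:2].round(3))
for n,u,v,z in [("lidTL",201,219,.089),("lidTR",259,219,.089),("lidBR",259,272,.089),("lidBL",201,272,.089),("optip",285,243,.004),("opend",348,237,.02),
 ("binTL",385,184,.07),("binTR",447,179,.07),("binBR",454,264,.07),("binBL",389,270,.07),("w1",420,240,.024),("w2",436,238,.024),("w3",401,257,.024),("w4",419,256,.024),("scoop",418,204,.007),("mug",359,142,.05),("printer front",260,200,.05)]: P(n,u,v,z)
im=cv2.imread("pics/top0.png"); c=im[160:300,180:470]
cv2.imwrite("pics/topc.png",cv2.resize(c,(783,378),interpolation=cv2.INTER_CUBIC))
E
```

```text
lidTL [0.52  0.279]
lidTR [0.518 0.118]
lidBR [0.373 0.118]
lidBL [0.374 0.277]
optip [0.452 0.052]
opend [ 0.468 -0.132]
binTL [ 0.615 -0.236]
binTR [ 0.628 -0.412]
binBR [ 0.389 -0.424]
binBL [ 0.374 -0.242]
w1 [ 0.457 -0.34 ]
w2 [ 0.462 -0.386]
w3 [ 0.409 -0.283]
w4 [ 0.411 -0.335]
scoop [ 0.563 -0.34 ]
mug [ 0.741 -0.166]
printer front [0.575 0.12 ]
```

View pics/topc.png

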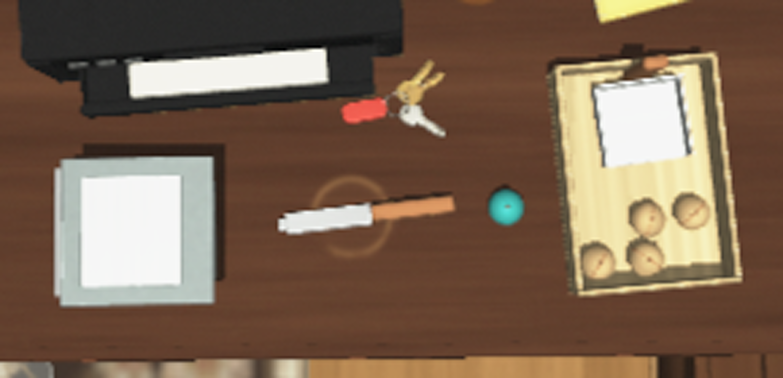

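Crop confirms: the opener has its blade pointing left, ending at (283,225), and its wooden grip ending at (452,203). There are four walnuts, and the scoop faces the robot. Now I go over the opener.

Run:
```python
from h import *
go(.45,.30,.26); go(.465,-.06,.22,1.66)
```

```text
shift [-0.3686 -0.229  -0.0335] twist 0 pos [0.1441 0.6078 0.2262] yaw 2.9088 t 0.1
shift [-0.4663 -0.5758  0.007 ] twist 1.2488 pos [0.1441 0.6078 0.2262] yaw 2.9088 t 0.1
```

{"method": "arm_command", "body": {
  "translation": [
    [-0.05,-0.03,-0.01],
    [-0.09,-0.055,-0.02],
    [-0.13,-0.08,-0.03],
    [-0.18,-0.11,-0.033],
    [-0.22,-0.135,-0.033],
    [-0.26,-0.16,-0.033],
    [-0.3,-0.185,-0.033],
    [-0.34,-0.21,-0.033],
    [-0.37,-0.23,-0.033],
    [-0.38,-0.27,-0.033],
    [-0.39,-0.31,-0.03],
    [-0.4,-0.35,-0.025],
    [-0.41,-0.39,-0.02],
    [-0.42,-0.43,-0.01],
    [-0.43,-0.47,0],
    [-0.445,-0.51,0],
    [-0.455,-0.55,0.007],
    [-0.466,-0.576,0.007],
    [-0.466,-0.576,0.007],
    [-0.466,-0.576,0.007]
  ],
  "twist": [0.1,0.2,0.3,0.4,0.5,0.6,0.7,0.8,0.9,1.0,1.1,1.2,1.25,1.25,1.25,1.25,1.25,1.25,1.25,1.25]
}}

```text
time_s: 2.1
position: [0.4645, -0.0598, 0.2197]
ee_rot: [-3.141, -0.0, 1.658]
contact_force: [-0.6, 0.6, -0.1]
width: 0.999
finger_force: 0.0
```

Run:
```python
from h import *
go(.465,-.06,.22,1.66)
m=viewer.camera_model("wrist"); print(m, "cam",-m["R"].T@m["t"])
cv2.imwrite("pics/w1.png",viewer.grab_frame("wrist"))
```

```text
shift [-0.0003  0.0004 -0.0003] twist -0.0023 pos [ 0.4645 -0.0598  0.2197] yaw 1.6577 t 2.1
{'camera_matrix': array([[309.70691629,   0.        , 315.94675039],
       [  0.        , 309.70691629, 194.24837645],
       [  0.        ,   0.        ,   1.        ]]), 'R': array([[ 9.96283873e-01,  8.61297962e-02,  3.19054408e-04],
       [ 8.30720510e-02, -9.61879379e-01,  2.60551520e-01],
       [ 2.27481412e-02, -2.59556773e-01, -9.65459892e-01]]), 't': array([-0.45757137, -0.12555598,  0.35617272])} cam [0.45819891 0.01108786 0.37673027]
```

View pics/w1.png

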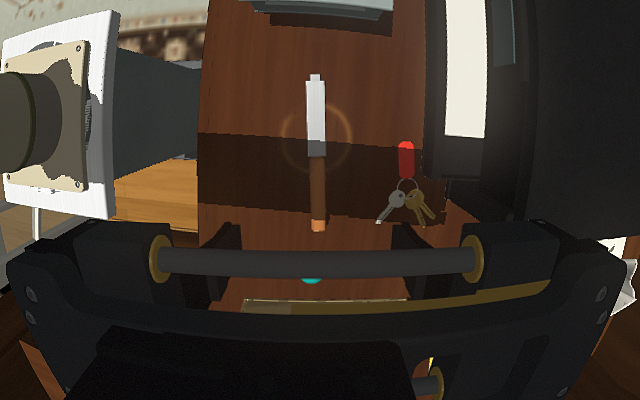

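The wrist view shows the opener: tip (315,74), blade-grip joint (316,156), grip end ~(319,225). The box front is at the top, around (318,14).

Run:
```python
from h import *
m=viewer.camera_model("wrist"); im=cv2.imread("pics/w1.png")
for n,u,v,z in [("tip",315.5,74,.005),("joint",316,157,.005),("gtopfront",316.5,157,.026),("gtopend",318.5,220,.026),("gbotend",319,231,0)]: print(n,onz(m,u,v,z,True).round(4))
h=cv2.cvtColor(im,cv2.COLOR_BGR2HSV)
for v in (85,95,120,140):
    r=im[v,280:350].max(1); k=np.where(im[v,280:350].min(1)>85)[0]+280; print(v,k.min(),k.max(),onz(m,k.mean(),v,.005,True).round(4)) if len(k) else 0
for v in (165,180,195,210):
    k=np.where((h[v,290:345,1]>150)&(h[v,290:345,2]>90))[0]+290; print(v,k) 
print(im[180,300:340].tolist()[::3])
go(.465,-.06,.22,1.66)
```

```text
tip [0.4536 0.0583 0.005 ]
joint [ 0.463  -0.0415  0.005 ]
gtopfront [ 0.4633 -0.0384  0.026 ]
gtopend [ 0.4724 -0.114   0.026 ]
gbotend [ 0.4755 -0.1386  0.    ]
85 306 324 [0.4542 0.045  0.005 ]
95 306 324 [0.4553 0.0329 0.005 ]
120 306 324 [0.4579 0.003  0.005 ]
140 308 324 [ 0.4608 -0.0209  0.005 ]
165 []
180 []
195 []
210 []
[[22, 29, 44], [19, 28, 44], [17, 28, 42], [22, 32, 50], [32, 53, 82], [32, 55, 85], [32, 56, 84], [32, 55, 84], [26, 47, 72], [20, 28, 42], [19, 25, 41], [18, 25, 41], [20, 25, 43], [21, 30, 43]]
shift [-0.0011  0.0003 -0.0002] twist -0.0005 pos [ 0.4646 -0.0589  0.2198] yaw 1.6595 t 2.15
```

Run:
```python
from h import *
go(.4638,-.0535,.027,1.662)
```

```text
shift [ 0.0054 -0.0002  0.1928] twist -0.0025 pos [ 0.4646 -0.0589  0.2198] yaw 1.6595 t 2.15
```

{"method": "arm_command", "body": {
  "translation": [
    [0.004,0,0.03],
    [0.0045,0,0.07],
    [0.0045,0,0.11],
    [0.0045,0,0.15],
    [0.0045,0,0.175],
    [0.0045,0,0.185],
    [0.0045,0,0.1925],
    [0.0045,0,0.1925],
    [0.0045,0,0.1925]
  ],
  "twist": [0,0,0,0,0,0,0,0,0]
}}

```text
time_s: 3.05
position: [0.4652, -0.055, 0.0284]
ee_rot: [3.14, -0.0, 1.659]
contact_force: [-0.9, 0.4, 0.9]
width: 1.0
finger_force: 0.0
```

{"method": "arm_command", "body": {
  "translation": [
    [0,0,0],
    [0,0,0],
    [0,0,0],
    [0,0,0],
    [0,0,0],
    [0,0,0],
    [0,0,0],
    [0,0,0],
    [0,0,0],
    [0,0,0]
  ],
  "twist": [0,0,0,0,0,0,0,0,0,0],
  "fingers": 0
}}

```text
time_s: 4.05
position: [0.4644, -0.0553, 0.0274]
ee_rot: [3.141, -0.0, 1.659]
contact_force: [0.7, -0.2, 0.1]
width: 0.194
finger_force: 29.9
```

{"method": "arm_command", "body": {
  "translation": [
    [0,0,-0.02],
    [0,0,-0.05],
    [0,0,-0.075],
    [0,0,-0.075],
    [0,0,-0.075]
  ],
  "twist": [0,0,0,0.08,0.08]
}}

```text
time_s: 4.55
position: [0.4646, -0.0551, 0.1029]
ee_rot: [3.14, -0.001, 1.578]
contact_force: [-0.9, 0.0, -1.4]
width: 0.198
finger_force: 29.9
```

Run:
```python
from h import *
go(.446,.0,.1025,1.571)
m=viewer.camera_model("wrist")
cv2.imwrite("pics/w2.png",viewer.grab_frame("wrist"))
import pickle; pickle.dump(m,open("w2.pkl","wb"))
```

```text
shift [ 0.0553 -0.0182  0.0004] twist 0.0065 pos [ 0.4646 -0.0551  0.1029] yaw 1.5775 t 4.55
```

View pics/w2.png

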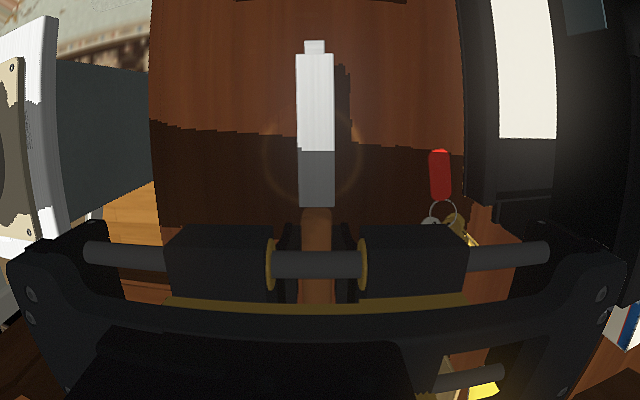

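The opener is held straight. Tip at (314,41), blade edges vertical in the view at columns 296 to 334. Next: tip height check, and the box outline from the top view.

Run:
```python
from h import *; import pickle
m=pickle.load(open("w2.pkl","rb"))
for z in (.075,.079,.083): print(z,onz(m,314,41,z,True).round(4),"joint",onz(m,315.5,207,z,True).round(4))
t=viewer.camera_model("top"); im=cv2.imread("pics/top0.png")
mk=np.zeros(im.shape[:2],np.uint8); mk[200:290,190:275]=(im[200:290,190:275].min(2)>90)*255
c=boxof(mk); r=cv2.minAreaRect(c); print(r)
p=cv2.boxPoints(r)
for q in p: print(q.round(1),onz(t,*q,.089)[:2].round(4))
s=viewer.camera_model("scene"); im=cv2.imread("pics/scene0.png")
print("pred scene corners");
```

```text
0.075 [0.4626 0.0595 0.075 ] joint [ 0.4641 -0.0421  0.075 ]
0.079 [0.4627 0.0586 0.079 ] joint [ 0.4641 -0.0409  0.079 ]
0.083 [0.4627 0.0577 0.083 ] joint [ 0.4641 -0.0396  0.083 ]
((229.5, 245.5), (58.99999237060547, 54.99999237060547), 0.0)
[200. 273.] [0.3716 0.2795]
[200. 218.] [0.5226 0.2816]
[259. 218.] [0.5211 0.1182]
[259. 273.] [0.37   0.1178]
pred scene corners
```

{"method": "arm_command", "body": {
  "translation": [
    [0.01,-0.008,0],
    [0.025,-0.016,0],
    [0.04,-0.016,0],
    [0.05,-0.016,0],
    [0.056,-0.016,0],
    [0.062,-0.016,0],
    [0.067,-0.016,0],
    [0.071,-0.016,0],
    [0.071,-0.016,0]
  ],
  "twist": [0,0,0,0,0,0,0,0,0]
}}

```text
time_s: 5.5
position: [0.4478, 0.0159, 0.1024]
ee_rot: [-3.142, -0.0, 1.579]
contact_force: [-1.3, -0.3, -0.8]
width: 0.196
finger_force: 29.9
```

Run:
```python
from h import *
go(.446,.0,.1025,1.571)
a=viewer.grab_frame("wrist")[:200,180:460]; b=viewer.grab_frame("scene")[170:330,260:420]
cv2.imwrite("pics/w3.png",np.hstack([cv2.resize(a,(560,400)),cv2.resize(b,(240,240))[:400].copy() if 0 else cv2.copyMakeBorder(cv2.resize(b,(240,240)),0,160,0,0,cv2.BORDER_CONSTANT)]))
```

```text
shift [-0.0158 -0.0019 -0.0001] twist 0.0083 pos [0.4478 0.0159 0.1024] yaw 1.5793 t 5.5
```

View pics/w3.png

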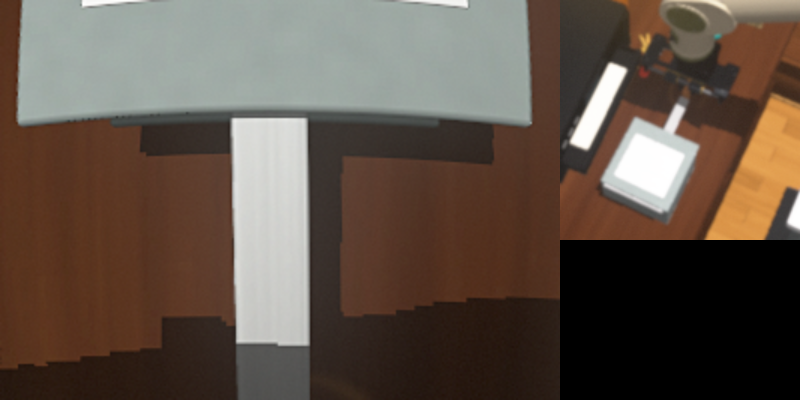

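The blade is under the lid edge: tip hidden behind it at (270,118), centred, no contact force. Levering along an arc.

{"method": "arm_command", "body": {
  "translation": [
    [0,0,-0.008],
    [0.0005,0,-0.016],
    [0.001,0,-0.023],
    [0.002,0,-0.029],
    [0.0035,0,-0.035],
    [0.005,0,-0.041],
    [0.0065,0,-0.047],
    [0.0085,0,-0.053],
    [0.011,0,-0.059],
    [0.0135,0,-0.0645],
    [0.016,0,-0.07],
    [0.019,0,-0.0755],
    [0.0225,0,-0.081],
    [0.026,0,-0.086],
    [0.0295,0,-0.091],
    [0.033,0,-0.096],
    [0.0375,0,-0.1005],
    [0.042,0,-0.105],
    [0.046,0,-0.1095],
    [0.051,0,-0.1135]
  ],
  "twist": [0,0,0,0,0,0,0,0,0,0,0,0,0,0,0,0,0,0,0,0]
}}

```text
time_s: 7.6
position: [0.4474, 0.0669, 0.2163]
ee_rot: [3.142, -0.0, 1.579]
contact_force: [-0.2, -2.3, -2.0]
width: 0.202
finger_force: 29.9
```

Run:
```python
from h import *
go(.446,.0,.1025,1.571)
a=viewer.grab_frame("wrist")[:200,180:460]; b=viewer.grab_frame("scene")[170:330,260:420]
cv2.imwrite("pics/w4.png",np.hstack([cv2.resize(a,(420,300)),cv2.resize(b,(300,300))]))
```

```text
shift [-0.0669 -0.0019  0.1138] twist 0.0077 pos [0.4474 0.0669 0.2163] yaw 1.5787 t 7.6
```

View pics/w4.png

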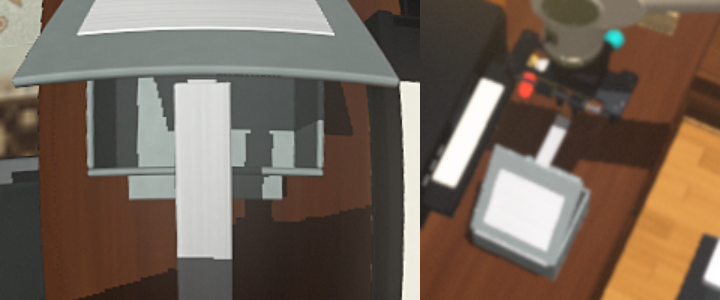

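The lid is up around 45° with the blade tip under it, so I continue.

{"method": "arm_command", "body": {
  "translation": [
    [0.005,0,-0.004],
    [0.01,0,-0.0075],
    [0.015,0,-0.011],
    [0.02,0,-0.0145],
    [0.026,0,-0.0175],
    [0.0315,0,-0.02],
    [0.037,0,-0.021],
    [0.043,0,-0.022],
    [0.049,0,-0.022],
    [0.055,0,-0.022],
    [0.061,0,-0.022],
    [0.067,0,-0.022],
    [0.074,0,-0.022],
    [0.081,0,-0.022],
    [0.088,0,-0.022],
    [0.095,0,-0.022],
    [0.102,0,-0.022],
    [0.109,0,-0.022],
    [0.115,0,-0.022],
    [0.12,0,-0.022]
  ],
  "twist": [0,0,0,0,0,0,0,0,0,0,0,0,0,0,0,0,0,0,0,0]
}}

```text
time_s: 9.7
position: [0.4463, 0.1871, 0.2378]
ee_rot: [-3.141, 0.0, 1.579]
contact_force: [0.5, -1.9, -0.8]
width: 0.199
finger_force: 29.9
```

Run:
```python
from h import *
go(.446,.0,.1025,1.571)
a=viewer.grab_frame("wrist")[:200,180:460]; b=viewer.grab_frame("scene")[170:330,240:400]
cv2.imwrite("pics/w5.png",np.hstack([cv2.resize(a,(420,300)),cv2.resize(b,(300,300))]))
```

```text
shift [-0.1871 -0.0018  0.1353] twist 0.0081 pos [0.4463 0.1871 0.2378] yaw 1.5791 t 9.7
```

View pics/w5.png

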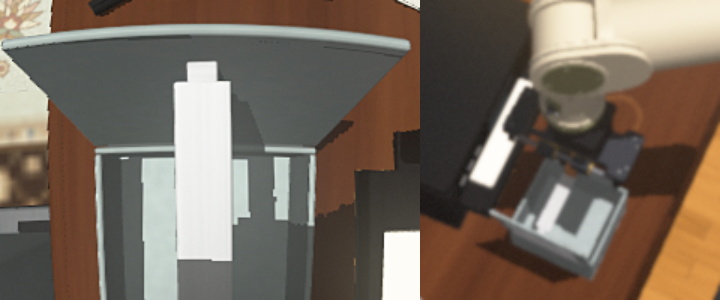

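The lid is open past vertical, and the blade tip at (202,65) is clear of its top. Backing out and laying the opener down where it was.

{"method": "arm_command", "body": {
  "translation": [
    [-0.03,0,0],
    [-0.075,0,0],
    [-0.12,0.005,0],
    [-0.165,0.01,0],
    [-0.21,0.015,0],
    [-0.243,0.018,0],
    [-0.243,0.018,0.04],
    [-0.243,0.018,0.085],
    [-0.243,0.018,0.13],
    [-0.243,0.018,0.17],
    [-0.243,0.018,0.19],
    [-0.243,0.018,0.2],
    [-0.243,0.018,0.206],
    [-0.243,0.018,0.2095],
    [-0.243,0.018,0.2095]
  ],
  "twist": [0,0,0,0,0,0,0,0,0,0,0,0,0,0,0]
}}

```text
time_s: 11.3
position: [0.4669, -0.0562, 0.029]
ee_rot: [3.14, -0.0, 1.579]
contact_force: [0.3, 0.5, -0.7]
width: 0.198
finger_force: 29.9
```

{"method": "arm_command", "body": {
  "translation": [
    [0,0,0],
    [0,0,0],
    [0,0,0],
    [0,0,0],
    [0,0,0],
    [0,0,0],
    [0,0,-0.02],
    [0,0,-0.07],
    [0,0,-0.12],
    [0,0,-0.17],
    [0,0,-0.22]
  ],
  "twist": [0,0,0,0,0,0,0,0,0,0,0],
  "fingers": 1
}}

```text
time_s: 12.4
position: [0.4658, -0.0566, 0.2506]
ee_rot: [3.141, -0.0, 1.578]
contact_force: [1.9, 0.4, -0.6]
width: 0.989
finger_force: 0.0
```

Run:
```python
from h import *
im=viewer.grab_frame("top"); cv2.imwrite("pics/top1.png",im)
go(.60,-.335,.27,np.pi+.04); go(.60,-.335,.27,.04)
c=im[150:300,180:480]
cv2.imwrite("pics/top1c.png",cv2.resize(c,(800,400),interpolation=cv2.INTER_CUBIC))
```

```text
shift [-0.279   0.1292 -0.0112] twist -1.604 pos [ 0.469  -0.0569  0.2582] yaw 1.5776 t 12.45
shift [-0.279   0.1292 -0.0112] twist 1.5376 pos [ 0.469  -0.0569  0.2582] yaw 1.5776 t 12.45
```

View pics/top1c.png

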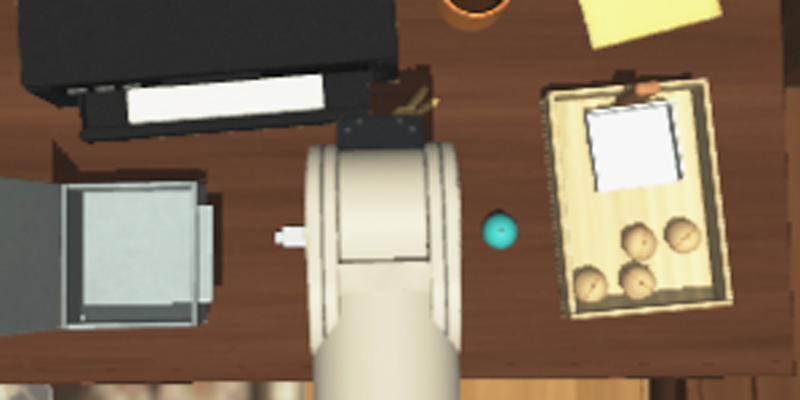

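The opener lies on the desk (tip at (290,237)), the lid leans fully open, and there are four walnuts in the bin. Now the scoop handle.

Run:
```python
from h import *
m=viewer.camera_model("top"); s=2.6667
for n,u,v,z in [("handle top L",630,91,.143),("handle top R",662,86,.143),("panTL",586,107,.04),("panTR",672,102,.04),("panBL",596,190,.007),("panBR",682,179,.007),("binTL",543,88,.07),("binTR",709,78,.07),("binBR",732,302,.07),("binBL",566,319,.07)]:
    print(n,onz(m,180+u/s,150+v/s,z)[:2].round(3))
go(.60,-.335,.25,np.pi+.04)
```

```text
handle top L [ 0.605 -0.31 ]
handle top R [ 0.61  -0.343]
panTL [ 0.601 -0.282]
panTR [ 0.605 -0.375]
panBL [ 0.512 -0.296]
panBR [ 0.524 -0.391]
binTL [ 0.618 -0.232]
binTR [ 0.627 -0.409]
binBR [ 0.391 -0.425]
binBL [ 0.375 -0.251]
shift [-0.279   0.129   0.0088] twist -1.604 pos [ 0.469  -0.0569  0.2582] yaw 1.5776 t 12.45
```

{"method": "arm_command", "body": {
  "translation": [
    [0,0.03,-0.01],
    [-0.03,0.06,-0.01],
    [-0.06,0.09,-0.01],
    [-0.1,0.12,-0.01],
    [-0.14,0.135,-0.01],
    [-0.18,0.136,-0.01],
    [-0.22,0.136,-0.01],
    [-0.25,0.136,-0.01],
    [-0.268,0.136,-0.01],
    [-0.268,0.136,-0.01],
    [-0.268,0.136,-0.01],
    [-0.268,0.136,-0.01],
    [-0.268,0.136,-0.01],
    [-0.268,0.136,-0.01],
    [-0.268,0.136,-0.01]
  ],
  "twist": [-0.12,-0.24,-0.37,-0.5,-0.63,-0.76,-0.89,-1.02,-1.15,-1.28,-1.41,-1.54,-1.66,-1.66,-1.66]
}}

```text
time_s: 13.95
position: [0.6044, -0.3232, 0.2581]
ee_rot: [3.141, -0.0, -3.048]
contact_force: [0.6, -1.0, 0.3]
width: 1.004
finger_force: 0.0
```

Run:
```python
from h import *; import pickle
go(.608,-.327,.126,np.pi+.12)
m=viewer.camera_model("wrist"); pickle.dump(m,open("w6.pkl","wb"))
cv2.imwrite("pics/w6.png",viewer.grab_frame("wrist"))
```

```text
shift [-0.0033 -0.0041  0.1321] twist -0.0265 pos [ 0.6044 -0.3232  0.2581] yaw -3.0481 t 13.95
```

View pics/w6.png

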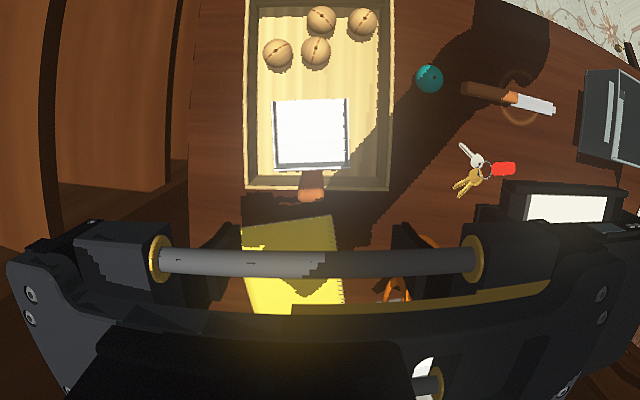

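The wrist view shows the scoop handle top at ~(312,195), the pan lip from (274,100) to (346,97), walnuts at (321,19), (363,21), (278,53), (316,51), and the bin rim. Measuring.

Run:
```python
from h import *; import pickle
m=pickle.load(open("w6.pkl","rb")); im=cv2.imread("pics/w6.png")
h=cv2.cvtColor(im,cv2.COLOR_BGR2HSV)
sub=np.zeros(im.shape[:2],np.uint8); sub[168:206,292:332]=((h[168:206,292:332,0]<13)&(h[168:206,292:332,1]>110)&(h[168:206,292:332,2]>60))*255
c=boxof(sub); print("handle bbox",cv2.boundingRect(c)); 
b=sub.copy(); b[h[...,2]<150]=0; c=boxof(b); r=cv2.minAreaRect(c); print("bright top",r,onz(m,*r[0],.143,True).round(4))
for q in cv2.boxPoints(r): print(onz(m,*q,.143,True).round(4))
for n,u,v,z in [("lipL",274,101,.007),("lipR",345,97.5,.007),("backL",275,169,.049),("backR",348,165,.049),("rimBL",243,190,.07),("rimBR",392,188,.07),("w1",321,19,.024),("w2",363,21,.024),("w3",278,53,.024),("w4",316,51,.024)]: print(n,onz(m,u,v,z,True).round(4))
```

```text
handle bbox (297, 188, 17, 7)
bright top ((318.3999938964844, 191.1999969482422), (11.627553939819336, 7.155416965484619), 26.56505012512207) [ 0.6036 -0.321   0.143 ]
[ 0.6048 -0.3271  0.143 ]
[ 0.5985 -0.3248  0.143 ]
[ 0.6025 -0.3149  0.143 ]
[ 0.6088 -0.3172  0.143 ]
lipL [ 0.5226 -0.386   0.007 ]
lipR [ 0.5098 -0.2942  0.007 ]
backL [ 0.6051 -0.3729  0.049 ]
backR [ 0.5921 -0.2858  0.049 ]
rimBL [ 0.6291 -0.4068  0.07  ]
rimBR [ 0.6104 -0.2333  0.07  ]
w1 [ 0.4114 -0.3349  0.024 ]
w2 [ 0.4076 -0.282   0.024 ]
w3 [ 0.4611 -0.3843  0.024 ]
w4 [ 0.455  -0.3372  0.024 ]
```

{"method": "arm_command", "body": {
  "translation": [
    [-0.0037,-0.0047,0],
    [-0.0037,-0.0047,0.03],
    [-0.0037,-0.0047,0.07],
    [-0.0037,-0.0047,0.1],
    [-0.0037,-0.0047,0.12],
    [-0.0037,-0.0047,0.132],
    [-0.0037,-0.0047,0.132]
  ],
  "twist": [-0.04,-0.04,-0.04,-0.04,-0.04,-0.04,-0.04]
}}

```text
time_s: 14.7
position: [0.608, -0.327, 0.1248]
ee_rot: [3.14, -0.002, -3.006]
contact_force: [-0.2, 1.1, 0.2]
width: 1.002
finger_force: 0.0
```

{"method": "arm_command", "body": {
  "translation": [
    [0,0,0],
    [0,0,0],
    [0,0,0],
    [0,0,0],
    [0,0,0],
    [0,0,0],
    [0,0,0],
    [0,0,0],
    [0,0,0]
  ],
  "twist": [0,0,0,0,0,0,0,0,0],
  "fingers": 0
}}

```text
time_s: 15.6
position: [0.6086, -0.3276, 0.1264]
ee_rot: [3.142, 0.0, -3.004]
contact_force: [1.6, -0.0, -0.8]
width: 0.294
finger_force: 30.0
```

Run:
```python
from h import *; import pickle
go(.608,-.327,.126,np.pi+.09)
m=viewer.camera_model("wrist"); pickle.dump(m,open("w7.pkl","wb"))
im=viewer.grab_frame("wrist"); cv2.imwrite("pics/w7.png",im)
# bin inner geometry from the long rims, by Hough on the earlier high view
m=pickle.load(open("w6.pkl","rb")); g=cv2.imread("pics/w6.png",0)
import sys
e=cv2.Canny(g,60,160)
for v in (60,90,120,150,180):
    print(v,np.where(e[v,235:275])[0]+235,np.where(e[v,370:400])[0]+370)
```

```text
shift [0.0005 0.0007 0.0004] twist 0.0471 pos [ 0.6086 -0.3276  0.1264] yaw -3.0045 t 15.6
60 [243 247 257 264 267] [377 390 394]
90 [243 246 257] [378 390 393]
120 [243 246 257 273] [376 392]
150 [243 247 257] [391]
180 [244 248 251 252] [386 389]
```

View pics/w7.png

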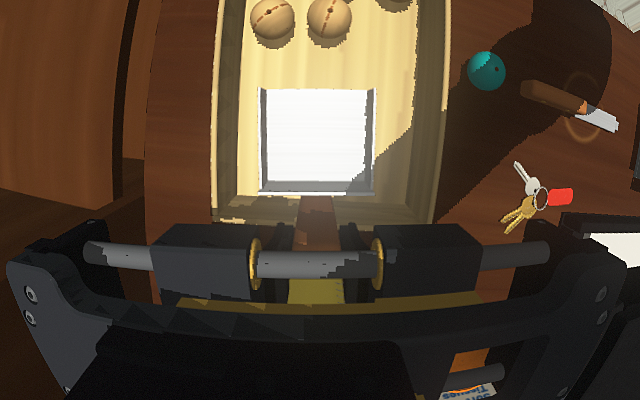

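The scoop is gripped, handle centred at (318,210) and pan square to the fingers. Three views remain, so I work from masks now. First bin geometry and walnut positions.

```bash
cat >> h.py <<'E'
def nuts(im,x0,x1,y0,y1):
    """round tan blobs in an image window: centres (u,v), area"""
    h=cv2.cvtColor(im,cv2.COLOR_BGR2HSV); mk=np.zeros(im.shape[:2],np.uint8)
    w=h[y0:y1,x0:x1]; mk[y0:y1,x0:x1]=((w[...,0]>8)&(w[...,0]<19)&(w[...,1]>90)&(w[...,2]>50))*255
    mk=cv2.morphologyEx(mk,cv2.MORPH_OPEN,np.ones((3,3),np.uint8))
    n,_,st,ce=cv2.connectedComponentsWithStats(mk); return [(ce[i].round(1),st[i].tolist()) for i in range(1,n) if st[i,4]>40]
E
python3 - <<'E'
from h import *; import pickle
m=pickle.load(open("w6.pkl","rb"))
L=np.array([onz(m,243,v,.07,True) for v in (60,90,120,150)])[:,:2]; R=np.array([onz(m,u,v,.07,True) for u,v in ((394,60),(393,90),(392,120),(391,150))])[:,:2]
for P in (L,R):
    a=np.polyfit(P[:,0],P[:,1],1); print("slope",a[0].round(4),"y at x=.5",np.polyval(a,.5).round(4))
im=cv2.imread("pics/w6.png")
h=cv2.cvtColor(im,cv2.COLOR_BGR2HSV)
for u,v in ((321,19),(285,58),(330,60),(270,80),(380,40),(252,60)): print((u,v),h[v,u])
print(nuts(im,255,380,0,90))
t=cv2.imread("pics/top1.png"); ht=cv2.cvtColor(t,cv2.COLOR_BGR2HSV); print(nuts(t,395,450,200,275)); print(ht[241,419],ht[230,405],ht[250,430])
E
```

```text
slope 0.0765 y at x=.5 -0.4149
slope 0.0762 y at x=.5 -0.2462
(321, 19) [ 21 115 241]
(285, 58) [ 18 120 181]
(330, 60) [ 23  96 250]
(270, 80) [ 26  83 252]
(380, 40) [ 19 113  90]
(252, 60) [ 19 109  98]
[(array([321.9,  23.5]), [307, 8, 29, 31, 442]), (array([361.4,  24.7]), [348, 10, 29, 27, 434]), (array([314. ,  55.9]), [301, 37, 30, 34, 512]), (array([279.3,  57.4]), [263, 42, 30, 26, 451])]
[(array([424.8, 270.3]), [395, 264, 55, 11, 450])]
[ 24  78 245] [ 26  65 245] [ 25  66 244]
```

```bash
cat >> h.py <<'E'
BC=np.array([.501,-.3305]); BY=.0763
BR=np.array([[np.cos(BY),-np.sin(BY)],[np.sin(BY),np.cos(BY)]])
def bgo(bx,by,z,yaw=np.pi+BY): w=BC+BR@np.array([bx,by]); go(w[0],w[1],z,yaw)
def tobin(X): return BR.T@(np.asarray(X)[:2]-BC)
E
python3 - <<'E'
from h import *
bgo(.085,-.022,.126)
E
```

```text
shift [ 0.0236 -0.0154  0.0003] twist 0.061 pos [ 0.6087 -0.3275  0.1264] yaw -3.0043 t 15.65
```

{"method": "arm_command", "body": {
  "translation": [
    [0.006,-0.002,0],
    [0.012,-0.006,0],
    [0.018,-0.01,0],
    [0.0236,-0.0154,0],
    [0.0236,-0.0154,0],
    [0.0236,-0.0154,0]
  ],
  "twist": [0.01,0.03,0.05,0.061,0.061,0.061]
}}

```text
time_s: 16.25
position: [0.587, -0.3465, 0.1264]
ee_rot: [-3.141, -0.0, -3.066]
contact_force: [0.0, -0.5, -1.7]
width: 0.298
finger_force: 30.0
```

{"method": "arm_command", "body": {
  "translation": [
    [0.004,0,0],
    [0.008,0,0],
    [0.012,0,0],
    [0.016,0,0],
    [0.02,0,0],
    [0.024,0,0],
    [0.028,0,0],
    [0.032,0,0],
    [0.036,0,0],
    [0.04,0,0],
    [0.044,0,0],
    [0.048,0,0],
    [0.052,0,0],
    [0.056,0,0],
    [0.06,0,0],
    [0.064,0,0],
    [0.068,0,0],
    [0.072,0,0],
    [0.076,0,0],
    [0.08,0,0]
  ],
  "twist": [0,0,0,0,0,0,0,0,0,0,0,0,0,0,0,0,0,0,0,0]
}}

```text
time_s: 18.25
position: [0.5113, -0.3525, 0.129]
ee_rot: [-3.139, 0.008, -3.064]
contact_force: [13.3, 0.4, 11.8]
width: 0.299
finger_force: 30.0
```

Run:
```python
from h import *
bgo(-.020,-.022,.126)
m=viewer.camera_model("wrist"); im=viewer.grab_frame("wrist"); cv2.imwrite("pics/w8.png",im)
h=cv2.cvtColor(im,cv2.COLOR_BGR2HSV)
for s in nuts(im,180,470,0,215): print(s, tobin(onz(m,*s[0],.025,True)).round(3))
g=cv2.cvtColor(im,cv2.COLOR_BGR2GRAY)
cv2.imwrite("pics/w8c.png",im[0:230,170:480])
```

```text
shift [0.0286 0.0008 0.0028] twist 0.001 pos [ 0.5113 -0.3525  0.129 ] yaw -3.0643 t 18.25
(array([287.5,  73. ]), [180, 0, 290, 215, 21310]) [-0.095 -0.047]
(array([361.6,  44.1]), [356, 40, 12, 9, 69]) [-0.121  0.015]
(array([389.2,  53.7]), [382, 49, 15, 10, 80]) [-0.114  0.038]
(array([417.3,  51. ]), [411, 48, 15, 8, 72]) [-0.119  0.064]
(array([287.8,  77.8]), [266, 50, 45, 47, 780]) [-0.091 -0.046]
(array([325.8,  54.8]), [322, 51, 8, 10, 50]) [-0.111 -0.015]
(array([359.5,  74. ]), [337, 51, 48, 43, 865]) [-0.095  0.013]
(array([416.9, 100.2]), [382, 62, 64, 83, 1840]) [-0.075  0.063]
(array([311.5,  96.4]), [306, 82, 15, 30, 168]) [-0.075 -0.027]
(array([345.2, 104.5]), [338, 92, 12, 23, 132]) [-0.069  0.001]
(array([414.4, 146.1]), [407, 141, 15, 11, 77]) [-0.035  0.063]
(array([429.8, 152.4]), [424, 146, 16, 15, 94]) [-0.03   0.078]
(array([465.9, 211.3]), [461, 207, 9, 8, 51]) [0.026 0.121]
```

View pics/w8c.png

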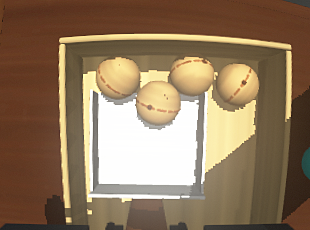

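The picture shows w3 (118,75) and w1 (190,75) at the end wall, w4 (158,103) in the pan. The scoop's right wall tip (205,95) presses on w1. I back off, shift right 7 mm and push again.

{"method": "arm_command", "body": {
  "translation": [
    [-0.008,0,0],
    [-0.016,0,0],
    [-0.025,0,0],
    [-0.025,0.004,0],
    [-0.025,0.0075,0],
    [-0.025,0.0075,0],
    [-0.021,0.0075,0],
    [-0.017,0.0075,0],
    [-0.013,0.0075,0],
    [-0.009,0.0075,0],
    [-0.005,0.0075,0],
    [-0.001,0.0075,0],
    [0.003,0.0075,0],
    [0.006,0.0075,0],
    [0.009,0.0075,0],
    [0.012,0.0075,0],
    [0.012,0.0075,0]
  ],
  "twist": [0,0,0,0,0,0,0,0,0,0,0,0,0,0,0,0,0]
}}

```text
time_s: 20.0
position: [0.5008, -0.3465, 0.1312]
ee_rot: [-3.137, 0.013, -3.063]
contact_force: [14.7, -0.9, 17.0]
width: 0.294
finger_force: 30.0
```

```bash
cat >> h.py <<'E'
def balls(im,x0=170,x1=480,y0=0,y1=230,r0=17,r1=28):
    g=cv2.medianBlur(cv2.cvtColor(im,cv2.COLOR_BGR2HSV)[...,1],3)[y0:y1,x0:x1]
    c=cv2.HoughCircles(g,cv2.HOUGH_GRADIENT,1,28,param1=80,param2=13,minRadius=r0,maxRadius=r1)
    return [] if c is None else [(a+x0,b+y0,r) for a,b,r in c[0]]
E
python3 - <<'E'
from h import *
bgo(-.020,-.0155,.126)
m=viewer.camera_model("wrist"); im=viewer.grab_frame("wrist"); cv2.imwrite("pics/w9.png",im)
for n in ("w8","w9"):
    print(n)
    for a,b,r in balls(cv2.imread(f"pics/{n}.png")): print(a-170,b,r,tobin(onz(m,a,b,.025,True)).round(3))
E
```

```text
shift [0.0186 0.0005 0.0049] twist 0.0021 pos [ 0.5008 -0.3465  0.1312] yaw -3.0632 t 20.0
w8
117.5 76.5 22.5 [-0.102 -0.04 ]
157.5 100.5 24.1 [-0.082 -0.007]
190.5 74.5 21.6 [-0.104  0.021]
238.5 84.5 20.5 [-0.098  0.063]
w9
176.5 85.5 21.5 [-0.095  0.009]
229.5 94.5 21.5 [-0.089  0.055]
110.5 88.5 22.9 [-0.092 -0.046]
153.5 155.5 22.5 [-0.035 -0.01 ]
```

{"method": "arm_command", "body": {
  "translation": [
    [-0.005,0,0],
    [-0.01,0,0],
    [-0.015,0,0.0005],
    [-0.02,0,0.001],
    [-0.026,0,0.001],
    [-0.026,0,0.001],
    [-0.026,0,0.001]
  ],
  "twist": [0,0,0,0,0,0,0]
}}

```text
time_s: 20.75
position: [0.5203, -0.3439, 0.1254]
ee_rot: [3.141, -0.001, -3.066]
contact_force: [-2.6, -0.4, 6.0]
width: 0.295
finger_force: 30.0
```

{"method": "arm_command", "body": {
  "translation": [
    [0,-0.003,-0.001],
    [0,-0.003,-0.0015],
    [0,-0.003,-0.0015]
  ],
  "twist": [0,0,0]
}}

```text
time_s: 21.05
position: [0.5208, -0.3463, 0.1262]
ee_rot: [3.141, -0.001, -3.066]
contact_force: [-0.4, -0.7, -2.6]
width: 0.295
finger_force: 30.0
```

{"method": "arm_command", "body": {
  "translation": [
    [0.004,0,0],
    [0.008,0,0],
    [0.012,0,0],
    [0.016,0,0],
    [0.02,0,0],
    [0.024,0,0],
    [0.027,0,0],
    [0.03,0,0],
    [0.033,0,0],
    [0.033,0,0]
  ],
  "twist": [0,0,0,0,0,0,0,0,0,0]
}}

```text
time_s: 22.05
position: [0.4878, -0.3492, 0.1269]
ee_rot: [3.141, -0.0, -3.066]
contact_force: [-0.3, -0.8, -1.8]
width: 0.296
finger_force: 30.0
```

Run:
```python
from h import *
bgo(-.020,-.0185,.1265)
m=viewer.camera_model("wrist"); im=viewer.grab_frame("wrist"); cv2.imwrite("pics/w10.png",im)
for a,b,r in balls(im): print(a-170,b,r,tobin(onz(m,a,b,.025,True)).round(3))
for v in (110,130,150): print(v,[(u,int(x)) for u,x in zip(range(250,390,6),im[v,250:390:6].min(1))])
```

```text
shift [ 0.0054 -0.0008  0.0004] twist -0.0006 pos [ 0.4878 -0.3492  0.1269] yaw -3.0659 t 22.05
123.5 102.5 22.5 [-0.094 -0.036]
176.5 101.5 23.9 [-0.095  0.008]
227.5 110.5 25.2 [-0.089  0.051]
148.5 161.5 21.0 [-0.044 -0.015]
110 [(250, 186), (256, 191), (262, 120), (268, 255), (274, 119), (280, 109), (286, 146), (292, 151), (298, 159), (304, 157), (310, 135), (316, 255), (322, 255), (328, 123), (334, 143), (340, 149), (346, 156), (352, 153), (358, 146), (364, 126), (370, 120), (376, 222), (382, 102), (388, 135)]
130 [(250, 191), (256, 193), (262, 128), (268, 255), (274, 255), (280, 255), (286, 255), (292, 255), (298, 253), (304, 255), (310, 255), (316, 255), (322, 255), (328, 255), (334, 255), (340, 229), (346, 255), (352, 255), (358, 255), (364, 255), (370, 128), (376, 206), (382, 100), (388, 107)]
150 [(250, 195), (256, 195), (262, 121), (268, 255), (274, 255), (280, 255), (286, 255), (292, 255), (298, 255), (304, 156), (310, 168), (316, 176), (322, 179), (328, 182), (334, 170), (340, 245), (346, 255), (352, 255), (358, 255), (364, 255), (370, 128), (376, 185), (382, 190), (388, 186)]
```

Three walnuts are in the pan, with forces near zero. Close to the wall, then lift.

{"method": "arm_command", "body": {
  "translation": [
    [0.002,0,0],
    [0.004,0,0],
    [0.0055,0,0],
    [0.0055,0,0],
    [0.005,0,0]
  ],
  "twist": [0,0,0,0,0]
}}

```text
time_s: 22.6
position: [0.4833, -0.3494, 0.1269]
ee_rot: [3.142, 0.0, -3.065]
contact_force: [0.1, 1.0, -2.5]
width: 0.298
finger_force: 30.0
```

{"method": "arm_command", "body": {
  "translation": [
    [0,0,-0.001],
    [0,0,-0.004],
    [0,0,-0.008],
    [0,0,-0.013],
    [0,0,-0.018],
    [0,0,-0.023],
    [0,0,-0.028],
    [0,0,-0.033],
    [0,0,-0.038],
    [0,0,-0.043],
    [0,0,-0.048],
    [0,0,-0.053],
    [0,0,-0.058],
    [0,0,-0.062],
    [0,0,-0.065],
    [0,0,-0.067],
    [0,0,-0.069],
    [0,0,-0.07],
    [0,0,-0.07]
  ],
  "twist": [0,0,0,0,0,0,0,0,0,0,0,0,0,0,0,0,0,0,0]
}}

```text
time_s: 24.5
position: [0.4833, -0.3494, 0.1969]
ee_rot: [3.141, -0.0, -3.065]
contact_force: [0.7, 0.6, -1.4]
width: 0.295
finger_force: 30.0
```

Run:
```python
from h import *
bgo(-.020,-.0185,.1265)
m=viewer.camera_model("wrist"); im=viewer.grab_frame("wrist"); cv2.imwrite("pics/w11.png",im)
for a,b,r in balls(im): print(a-170,b,r,tobin(onz(m,a,b,.096 if r>17 else .025,True)).round(3))
```

```text
shift [ 0.0009 -0.001   0.0704] twist -0.0001 pos [ 0.4833 -0.3494  0.1969] yaw -3.0654 t 24.5
123.5 110.5 22.1 [-0.092 -0.036]
175.5 109.5 22.9 [-0.093  0.007]
148.5 160.5 21.8 [-0.05  -0.015]
```

{"method": "arm_command", "body": {
  "translation": [
    [0.0005,0,0],
    [0.0015,0,0],
    [0.003,0,0],
    [0.005,0,0],
    [0.007,0,0],
    [0.009,0,0],
    [0.011,0,0],
    [0.0125,0,0],
    [0.0135,0,0],
    [0.014,0,0],
    [0.014,0,0.002],
    [0.014,0,0.004],
    [0.014,0,0.007],
    [0.014,0,0.01],
    [0.014,0,0.013],
    [0.014,0,0.016],
    [0.014,0,0.018],
    [0.014,0,0.02],
    [0.014,0,0.02]
  ],
  "twist": [0,0,0,0,0,0,0,0,0,0,0,0,0,0,0,0,0,0,0]
}}

```text
time_s: 26.45
position: [0.4769, -0.3501, 0.1819]
ee_rot: [-3.137, 0.015, -3.061]
contact_force: [15.9, 3.9, 22.3]
width: 0.291
finger_force: 30.0
```

Run:
```python
from h import *
bgo(-.020,-.0185,.1265)
m=viewer.camera_model("wrist"); im=viewer.grab_frame("wrist"); cv2.imwrite("pics/w12.png",im)
for a,b,r in balls(im): print(a-170,b,r,tobin(onz(m,a,b,.096 if r>17 else .025,True)).round(3))
```

```text
shift [-0.0047 -0.0006  0.0554] twist 0.0044 pos [ 0.4769 -0.3501  0.1819] yaw -3.0609 t 26.45
115.5 121.5 22.8 [-0.089 -0.042]
149.5 152.5 22.8 [-0.064 -0.015]
178.5 116.5 22.9 [-0.093  0.007]
216.5 119.5 19.6 [-0.091  0.037]
```

Run:
```python
from h import *
a=cv2.imread("pics/w11.png")[0:230,170:480]; b=cv2.imread("pics/w12.png")[0:230,170:480]; c=viewer.grab_frame("scene")[100:215,310:440]
cv2.imwrite("pics/v13.png",np.vstack([np.hstack([a,b]),cv2.resize(c,(418,370))[:, :].copy() if 0 else cv2.copyMakeBorder(cv2.resize(c,(407,360),interpolation=cv2.INTER_CUBIC),0,0,0,620-407,cv2.BORDER_CONSTANT)]))
```

```text
(no output)
```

View pics/v13.png

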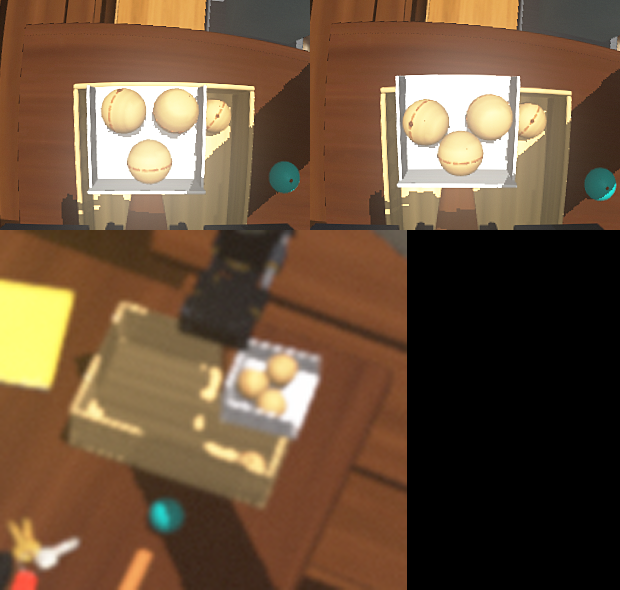

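Left crop: three walnuts in the level pan. Right crop and scene: the pan rests over the end rim, front tilted up, walnuts rolled to the back ((425,122), (490,118), (461,153)); w2 stays in the bin. Lift away and measure the route.

{"method": "arm_command", "body": {
  "translation": [
    [-0.002,0,0],
    [-0.004,0,-0.001],
    [-0.006,0,-0.003],
    [-0.007,0,-0.006],
    [-0.007,0,-0.011],
    [-0.007,0,-0.018],
    [-0.007,0,-0.026],
    [-0.007,0,-0.036],
    [-0.007,0,-0.046],
    [-0.007,0,-0.056],
    [-0.007,0,-0.064],
    [-0.007,0,-0.07],
    [-0.007,0,-0.073],
    [-0.007,0,-0.073]
  ],
  "twist": [0,0,0,0,0,0,0,0,0,0,0,0,0,0]
}}

```text
time_s: 27.95
position: [0.4764, -0.35, 0.2502]
ee_rot: [-3.142, 0.0, -3.065]
contact_force: [0.3, -0.2, -2.6]
width: 0.297
finger_force: 30.0
```

Run:
```python
from h import *
go(.488,.19,.25,np.pi)
m=viewer.camera_model("wrist"); im=viewer.grab_frame("wrist"); cv2.imwrite("pics/w14.png",im)
for a,b,r in balls(im): print(a-170,b,r)
```

```text
shift [-5.270e-02  5.376e-01  2.000e-04] twist 0.0762 pos [ 0.4764 -0.35    0.2502] yaw -3.0654 t 27.95
149.5 153.5 22.8
114.5 122.5 22.8
178.5 116.5 23.9
109.5 167.5 22.9
```

{"method": "arm_command", "body": {
  "translation": [
    [0,0.005,0],
    [-0.001,0.015,0],
    [-0.003,0.03,0],
    [-0.005,0.05,0],
    [-0.008,0.075,0],
    [-0.011,0.105,0],
    [-0.014,0.137,0],
    [-0.017,0.17,0],
    [-0.02,0.204,0],
    [-0.023,0.238,0],
    [-0.026,0.272,0],
    [-0.029,0.306,0],
    [-0.032,0.34,0],
    [-0.036,0.374,0],
    [-0.04,0.408,0],
    [-0.044,0.44,0],
    [-0.047,0.47,0],
    [-0.05,0.497,0],
    [-0.052,0.517,0],
    [-0.0527,0.53,0]
  ],
  "twist": [0,0,0,0,0.005,0.01,0.015,0.02,0.025,0.03,0.035,0.04,0.045,0.05,0.055,0.06,0.065,0.07,0.074,0.076]
}}

```text
time_s: 30.0
position: [0.4876, 0.1847, 0.2497]
ee_rot: [3.142, -0.0, -3.139]
contact_force: [0.7, -0.3, -2.3]
width: 0.3
finger_force: 30.0
```

{"method": "arm_command", "body": {
  "translation": [
    [0,0.005,0],
    [0,0.007,0],
    [0,0.007,0],
    [0,0.007,0]
  ],
  "twist": [0,0,0,0]
}}

```text
time_s: 30.4
position: [0.4887, 0.1884, 0.25]
ee_rot: [-3.141, 0.0, 3.14]
contact_force: [-0.2, 0.1, -1.6]
width: 0.295
finger_force: 30.0
```

Run:
```python
from h import *
go(.480,.195,.178,np.pi)
m=viewer.camera_model("wrist"); im=viewer.grab_frame("wrist"); cv2.imwrite("pics/w15.png",im)
for a,b,r in balls(im): print(a-170,b,r)
# box rim near wall: expected pixel of inner/outer rim corners
for X in ((.3715,.129,.084),(.3715,.279,.084),(.5215,.129,.084)): print(X,np.round(proj(m,X,True)))
g=cv2.cvtColor(im,cv2.COLOR_BGR2GRAY)
for u in (230,260,300,340): print(u,[(v,int(g[v,u])) for v in range(20,110,4)])
```

```text
shift [0.0087 0.0066 0.072 ] twist -0.0012 pos [0.4887 0.1884 0.25  ] yaw 3.1404 t 30.4
149.5 153.5 22.8
177.5 117.5 22.9
115.5 124.5 23.9
210.5 6.5 27.4
(0.3715, 0.129, 0.084) [258.  70.]
(0.3715, 0.279, 0.084) [402.  72.]
(0.5215, 0.129, 0.084) [262. 209.]
230 [(20, 72), (24, 70), (28, 70), (32, 66), (36, 49), (40, 64), (44, 43), (48, 44), (52, 46), (56, 45), (60, 50), (64, 47), (68, 49), (72, 50), (76, 52), (80, 52), (84, 53), (88, 53), (92, 54), (96, 53), (100, 52), (104, 54), (108, 57)]
260 [(20, 74), (24, 74), (28, 69), (32, 72), (36, 82), (40, 83), (44, 87), (48, 89), (52, 92), (56, 91), (60, 95), (64, 95), (68, 95), (72, 96), (76, 130), (80, 123), (84, 123), (88, 122), (92, 123), (96, 122), (100, 123), (104, 125), (108, 123)]
300 [(20, 76), (24, 80), (28, 79), (32, 75), (36, 92), (40, 94), (44, 98), (48, 102), (52, 107), (56, 108), (60, 110), (64, 114), (68, 112), (72, 224), (76, 255), (80, 255), (84, 255), (88, 255), (92, 255), (96, 255), (100, 255), (104, 255), (108, 193)]
340 [(20, 85), (24, 88), (28, 153), (32, 115), (36, 102), (40, 98), (44, 106), (48, 104), (52, 110), (56, 115), (60, 115), (64, 120), (68, 116), (72, 224), (76, 248), (80, 255), (84, 255), (88, 255), (92, 255), (96, 222), (100, 218), (104, 228), (108, 229)]
```

Run:
```python
from h import *
im=cv2.imread("pics/w15.png"); m=viewer.camera_model("wrist"); 
for u in (240,256,300,340,392,400): print(u,[(v,im[v,u].tolist()) for v in (24,32,40,52,64,70,80,110,150)])
t=viewer.camera_model("top"); s=2.6667
for u,v in ((62,185),(62,328),(197,183),(197,322)): print(onz(t,180+u/s,150+v/s,.084)[:2].round(3))
print([onz(m,300,v,.0,True)[:2].round(3).tolist() for v in (34,70)])
c=viewer.grab_frame("scene"); cv2.imwrite("pics/s16.png",c)
```

```text
240 [(24, [69, 72, 70]), (32, [68, 69, 69]), (40, [46, 68, 114]), (52, [48, 75, 120]), (64, [37, 48, 64]), (70, [41, 51, 66]), (80, [45, 54, 70]), (110, [47, 56, 74]), (150, [42, 51, 68])]
256 [(24, [71, 73, 70]), (32, [69, 70, 71]), (40, [49, 71, 116]), (52, [55, 80, 126]), (64, [62, 83, 126]), (70, [63, 83, 123]), (80, [255, 255, 255]), (110, [147, 151, 153]), (150, [97, 100, 100])]
300 [(24, [78, 80, 81]), (32, [64, 71, 86]), (40, [65, 85, 124]), (52, [78, 97, 137]), (64, [86, 104, 143]), (70, [169, 179, 174]), (80, [255, 255, 255]), (110, [147, 199, 231]), (150, [139, 198, 231])]
340 [(24, [71, 84, 102]), (32, [84, 112, 134]), (40, [73, 89, 126]), (52, [84, 101, 137]), (64, [93, 111, 147]), (70, [180, 189, 189]), (80, [255, 255, 255]), (110, [171, 231, 251]), (150, [143, 199, 233])]
392 [(24, [196, 222, 225]), (32, [193, 219, 227]), (40, [71, 93, 127]), (52, [72, 91, 127]), (64, [76, 95, 134]), (70, [70, 89, 128]), (80, [85, 90, 94]), (110, [94, 99, 102]), (150, [99, 105, 106])]
400 [(24, [219, 231, 231]), (32, [208, 232, 236]), (40, [70, 90, 127]), (52, [69, 87, 124]), (64, [74, 94, 130]), (70, [70, 89, 129]), (80, [111, 115, 112]), (110, [111, 116, 116]), (150, [110, 115, 112])]
[0.519 0.274]
[0.371 0.272]
[0.52  0.133]
[0.376 0.133]
[[0.312, 0.168], [0.361, 0.168]]
```

{"method": "arm_command", "body": {
  "translation": [
    [-0.001,0.004,0.004],
    [-0.002,0.008,0.012],
    [-0.003,0.0115,0.022],
    [-0.003,0.0115,0.034],
    [-0.003,0.0115,0.046],
    [-0.003,0.0115,0.056],
    [-0.003,0.0115,0.064],
    [-0.003,0.0115,0.07],
    [-0.003,0.0115,0.075],
    [-0.003,0.0115,0.075]
  ],
  "twist": [0,0,0,0,0,0,0,0,0,0]
}}

```text
time_s: 31.5
position: [0.4913, 0.2009, 0.1744]
ee_rot: [-3.141, -0.001, -3.141]
contact_force: [-0.2, -0.1, -2.6]
width: 0.296
finger_force: 30.0
```

{"method": "arm_command", "body": {
  "translation": [
    [0.004,0,0],
    [0.008,0,0],
    [0.012,0,0],
    [0.016,0,0],
    [0.02,0,0],
    [0.024,0,0],
    [0.028,0,0],
    [0.032,0,0],
    [0.036,0,0],
    [0.04,0,0]
  ],
  "twist": [0,0,0,0,0,0,0,0,0,0]
}}

```text
time_s: 32.5
position: [0.452, 0.201, 0.1755]
ee_rot: [3.141, 0.002, 3.142]
contact_force: [5.1, -0.5, 1.6]
width: 0.294
finger_force: 30.0
```

Run:
```python
from h import *
go(.41,.2,.175,np.pi)
im=viewer.grab_frame("wrist"); cv2.imwrite("pics/w17.png",im)
for a,b,r in balls(im): print(a-170,b,r)
```

```text
shift [ 0.042  -0.001   0.0005] twist -0.0001 pos [0.452  0.201  0.1755] yaw 3.1415 t 32.5
174.5 130.5 21.6
114.5 138.5 21.8
149.5 167.5 21.6
259.5 29.5 22.9
```

{"method": "arm_command", "body": {
  "translation": [
    [0.004,0,0],
    [0.008,0,0],
    [0.012,0,0],
    [0.016,0,0],
    [0.02,0,0],
    [0.024,0,0],
    [0.028,0,0],
    [0.032,0,0],
    [0.036,0,0],
    [0.04,0,0],
    [0.042,0,0],
    [0.042,0,0],
    [0.042,0,0]
  ],
  "twist": [0,0,0,0,0,0,0,0,0,0,0,0,0]
}}

```text
time_s: 33.85
position: [0.4093, 0.201, 0.1748]
ee_rot: [-3.142, -0.0, -3.141]
contact_force: [2.1, 0.7, -1.5]
width: 0.296
finger_force: 30.0
```

{"method": "arm_command", "body": {
  "translation": [
    [-0.006,0,0],
    [-0.014,0,0],
    [-0.022,0,0],
    [-0.03,0,0],
    [-0.038,0,0],
    [-0.046,0,0],
    [-0.054,0,0],
    [-0.062,0,0],
    [-0.068,0,0],
    [-0.068,0,0],
    [-0.068,0,0],
    [-0.068,0,0]
  ],
  "twist": [0,0,0,0,0,0,0,0,0,0,0,0]
}}

```text
time_s: 35.05
position: [0.4776, 0.2009, 0.1749]
ee_rot: [-3.142, 0.0, -3.141]
contact_force: [-1.2, 0.2, -2.0]
width: 0.298
finger_force: 30.0
```

Run:
```python
from h import *
go(.5,-.02,.27,np.pi)
im=viewer.grab_frame("wrist"); cv2.imwrite("pics/w18.png",im)
m=viewer.camera_model("wrist")
for a,b,r in balls(im,r0=12): print(a-170,b,r,onz(m,a,b,.024,True).round(3))
```

```text
shift [-0.0224 -0.2209 -0.0951] twist 0.0002 pos [0.4776 0.2009 0.1749] yaw -3.1414 t 35.05
194.5 102.5 18.3 [0.396 0.249 0.024]
103.5 103.5 19.5 [0.397 0.159 0.024]
146.5 101.5 18.2 [0.395 0.201 0.024]
```

All three walnuts lie on the box floor along the near wall (x ≈ 0.396, y 0.159, 0.201, 0.249). Return for the last one.

Run:
```python
from h import *
bgo(.03,.028,.28)
```

```text
shift [-0.0511 -0.5013 -0.1051] twist -0.076 pos [0.4775 0.201  0.175 ] yaw -3.1413 t 35.1
```

{"method": "arm_command", "body": {
  "translation": [
    [0,0,-0.015],
    [0,0,-0.045],
    [0,0,-0.08],
    [0,0,-0.105],
    [0,-0.02,-0.105],
    [-0.002,-0.05,-0.105],
    [-0.005,-0.09,-0.105],
    [-0.008,-0.13,-0.105],
    [-0.012,-0.17,-0.105],
    [-0.017,-0.21,-0.105],
    [-0.022,-0.25,-0.105],
    [-0.027,-0.29,-0.105],
    [-0.032,-0.33,-0.105],
    [-0.037,-0.37,-0.105],
    [-0.042,-0.41,-0.105],
    [-0.046,-0.45,-0.105],
    [-0.05,-0.48,-0.105],
    [-0.051,-0.498,-0.105],
    [-0.051,-0.5013,-0.105],
    [-0.051,-0.5013,-0.105]
  ],
  "twist": [0,0,0,0,0,0,0,0,0,-0.01,-0.02,-0.03,-0.04,-0.05,-0.06,-0.07,-0.076,-0.076,-0.076,-0.076]
}}

```text
time_s: 37.1
position: [0.5285, -0.3005, 0.2799]
ee_rot: [-3.141, 0.0, -3.066]
contact_force: [-0.4, 0.1, -1.4]
width: 0.297
finger_force: 30.0
```

Run:
```python
from h import *
bgo(.03,.028,.1255)
im=viewer.grab_frame("wrist"); cv2.imwrite("pics/w19.png",im)
m=viewer.camera_model("wrist")
for a,b,r in balls(im,r0=10): print(a-170,b,r,tobin(onz(m,a,b,.024,True)).round(3))
```

```text
shift [-0.0003  0.0002  0.1544] twist -0.0009 pos [ 0.5285 -0.3005  0.2799] yaw -3.0662 t 37.1
165.5 76.5 14.1 [-0.09   0.054]
235.5 130.5 10.35 [-0.02   0.151]
```

{"method": "arm_command", "body": {
  "translation": [
    [0,0,0.03],
    [0,0,0.07],
    [0,0,0.1],
    [0,0,0.115],
    [0,0,0.12],
    [0,0,0.124],
    [0,0,0.128],
    [0,0,0.132],
    [0,0,0.136],
    [0,0,0.14],
    [0,0,0.144],
    [0,0,0.147],
    [0,0,0.15],
    [0,0,0.152],
    [0,0,0.1535],
    [0,0,0.1545],
    [0,0,0.1545]
  ],
  "twist": [0,0,0,0,0,0,0,0,0,0,0,0,0,0,0,0,0]
}}

```text
time_s: 38.85
position: [0.5391, -0.3002, 0.1336]
ee_rot: [-3.136, 0.022, -3.061]
contact_force: [17.4, 6.2, 34.6]
width: 0.289
finger_force: 30.0
```

Run:
```python
from h import *
bgo(.03,.028,.1255)
im=viewer.grab_frame("wrist"); cv2.imwrite("pics/w20.png",im)
m=viewer.camera_model("wrist")
for a,b,r in balls(im,r0=10): print(a-170,b,r,tobin(onz(m,a,b,.024,True)).round(3))
w=np.where(im[60:230,318].min(1)>200)[0]+60; print("pan white rows",w.min(),w.max(), "in w10", (lambda q:(q.min(),q.max()))(np.where(cv2.imread('pics/w7.png')[60:230,318].min(1)>200)[0]+60))
```

```text
shift [0.0105 0.0008 0.0078] twist 0.0044 pos [ 0.5391 -0.3002  0.1336] yaw -3.0609 t 38.85
278.5 124.5 22.1 [-0.023  0.146]
pan white rows 113 195 in w10 (np.int64(89), np.int64(194))
```

{"method": "arm_command", "body": {
  "translation": [
    [-0.004,0,-0.004],
    [-0.01,0,-0.005],
    [-0.015,0,-0.005],
    [-0.02,0,-0.005],
    [-0.025,0,-0.004],
    [-0.03,0,-0.003],
    [-0.034,0,-0.002],
    [-0.038,0,-0.001],
    [-0.042,0,0],
    [-0.042,0,0]
  ],
  "twist": [0,0,0,0,0,0,0,0,0,0]
}}

```text
time_s: 39.9
position: [0.5711, -0.2969, 0.1252]
ee_rot: [-3.142, 0.0, -3.065]
contact_force: [1.1, -0.2, 1.0]
width: 0.294
finger_force: 30.0
```

Run:
```python
from h import *
bgo(-.02,.028,.1265)
im=viewer.grab_frame("wrist"); cv2.imwrite("pics/w21.png",im)
m=viewer.camera_model("wrist")
for a,b,r in balls(im,r0=14): print(a-170,b,r,tobin(onz(m,a,b,.024,True)).round(3))
for n in ("w7","w20","w21"):
    q=np.where(cv2.imread(f'pics/{n}.png')[60:230,318].min(1)>200)[0]+60; print(n,q.min(),q.max())
```

```text
shift [ 0.0924 -0.0001 -0.0013] twist 0.0005 pos [ 0.5711 -0.2969  0.1252] yaw -3.0648 t 39.9
278.5 92.5 20.7 [-0.021  0.144]
w7 89 194
w20 113 195
w21 99 206
```

{"method": "arm_command", "body": {
  "translation": [
    [-0.003,0,0.0015],
    [-0.006,0,0.003],
    [-0.01,0,0.0045],
    [-0.014,0,0.006],
    [-0.018,0,0.006],
    [-0.018,0,0.006]
  ],
  "twist": [0,0,0,0,0,0]
}}

```text
time_s: 40.55
position: [0.5908, -0.2962, 0.1221]
ee_rot: [-3.14, 0.005, -3.065]
contact_force: [-1.8, 0.3, 14.6]
width: 0.3
finger_force: 30.0
```

Run:
```python
from h import *
bgo(-.02,.028,.1265)
im=viewer.grab_frame("wrist"); cv2.imwrite("pics/w22.png",im)
m=viewer.camera_model("wrist")
for a,b,r in balls(im,r0=14): print(a-170,b,r,tobin(onz(m,a,b,.024,True)).round(3))
for n in ("w7","w8","w10","w20","w21","w22"):
    I=cv2.imread(f'pics/{n}.png')
    q=np.where(I[60:230,340].min(1)>200)[0]+60; print(n,q.min(),q.max(), "row170 white cols",(lambda k:(k.min(),k.max()))(np.where(I[175,240:400].min(1)>200)[0]+240))
```

```text
shift [ 0.1121  0.0007 -0.005 ] twist 0.0005 pos [ 0.5908 -0.2962  0.1221] yaw -3.0648 t 40.55
281.5 71.5 20.7 [-0.019  0.144]
w7 89 194 row170 white cols (np.int64(259), np.int64(356))
w8 125 198 row170 white cols (np.int64(260), np.int64(374))
w10 130 196 row170 white cols (np.int64(250), np.int64(377))
w20 113 181 row170 white cols (np.int64(260), np.int64(347))
w21 100 187 row170 white cols (np.int64(258), np.int64(350))
w22 78 190 row170 white cols (np.int64(258), np.int64(260))
```

Run:
```python
from h import *
m=viewer.camera_model("wrist"); s=readout.observe(); hb=tobin(s["position"])
im=cv2.imread("pics/w22.png")
for z in (.005,.007,.010,.015,.02): print(z,(hb[0]-tobin(onz(m,340,78,z,True))[0]).round(4))
print([(v,im[v,300].tolist()) for v in range(64,90,3)], [(v,im[v,340].tolist()) for v in range(180,206,3)])
```

```text
0.005 0.1014
0.007 0.1012
0.01 0.1009
0.015 0.1004
0.02 0.0998
[(64, [143, 208, 233]), (67, [142, 208, 233]), (70, [142, 208, 232]), (73, [144, 208, 233]), (76, [143, 209, 233]), (79, [247, 248, 248]), (82, [245, 247, 247]), (85, [244, 246, 246]), (88, [243, 246, 246])] [(180, [153, 156, 157]), (183, [154, 159, 159]), (186, [151, 154, 154]), (189, [188, 192, 193]), (192, [90, 102, 109]), (195, [82, 106, 120]), (198, [81, 105, 118]), (201, [78, 105, 117]), (204, [77, 103, 116])]
```

{"method": "arm_command", "body": {
  "translation": [
    [0.004,0,-0.001],
    [0.008,0,-0.001],
    [0.012,0,-0.001],
    [0.016,0,-0.001],
    [0.02,0,-0.001],
    [0.024,0,-0.001],
    [0.024,0,-0.003]
  ],
  "twist": [0,0,0,0,0,0,0]
}}

```text
time_s: 41.3
position: [0.5647, -0.2976, 0.1226]
ee_rot: [-3.142, 0.001, -3.065]
contact_force: [-0.1, -0.5, -1.4]
width: 0.294
finger_force: 30.0
```

```bash
cat >> h.py <<'E'
def lipdist(im):
    m=viewer.camera_model("wrist"); s=readout.observe(); hb=tobin(s["position"]); k=im[40:150,300].astype(int).min(1); v=np.where(k>225)[0].min()+40-.5
    print("lip row",v,"dist",(hb[0]-tobin(onz(m,300,v,.007,True))[0]).round(4),"handle bin",hb.round(4))
E
python3 - <<'E'
from h import *
bgo(-.02,.028,.1235)
im=viewer.grab_frame("wrist"); cv2.imwrite("pics/w23.png",im); lipdist(im)
E
```

```text
shift [ 0.086  -0.     -0.0009] twist -0.0002 pos [ 0.5647 -0.2976  0.1226] yaw -3.0655 t 41.3
lip row 92.5 dist 0.0889 handle bin [0.0659 0.0281]
```

{"method": "arm_command", "body": {
  "translation": [
    [0.004,0,-0.0007],
    [0.008,0,-0.0007],
    [0.012,0,-0.0007],
    [0.016,0,-0.0007],
    [0.02,0,-0.0007],
    [0.024,0,-0.0007],
    [0.028,0,-0.0007],
    [0.032,0,-0.0007],
    [0.036,0,-0.0007],
    [0.04,0,-0.0007],
    [0.044,0,-0.0007],
    [0.048,0,-0.0007],
    [0.052,0,-0.0007],
    [0.056,0,-0.0007],
    [0.06,0,-0.0007],
    [0.064,0,-0.0007],
    [0.068,0,-0.0007],
    [0.072,0,-0.0007],
    [0.075,0,-0.0007],
    [0.078,0,-0.0007]
  ],
  "twist": [0,0,0,0,0,0,0,0,0,0,0,0,0,0,0,0,0,0,0,0]
}}

```text
time_s: 43.35
position: [0.4864, -0.3035, 0.1231]
ee_rot: [3.141, -0.0, -3.065]
contact_force: [0.1, -0.4, -1.3]
width: 0.296
finger_force: 30.0
```

Run:
```python
from h import *
bgo(-.02,.028,.1235)
im=viewer.grab_frame("wrist"); cv2.imwrite("pics/w24.png",im); lipdist(im)
m=viewer.camera_model("wrist")
for a,b,r in balls(im,r0=14): print(a-170,b,r,tobin(onz(m,a,b,.025,True)).round(3))
```

```text
shift [ 0.0075 -0.     -0.0004] twist -0.0002 pos [ 0.4864 -0.3035  0.1231] yaw -3.0655 t 43.35
lip row 94.5 dist 0.0873 handle bin [-0.013   0.0279]
273.5 186.5 19.4 [-0.022  0.142]
177.5 101.5 20.4 [-0.094  0.054]
67.5 189.5 24.6 [-0.02 -0.04]
```

{"method": "arm_command", "body": {
  "translation": [
    [0.003,0,0],
    [0.006,0,0],
    [0.009,0,0],
    [0.01,0,0],
    [0.01,0,0],
    [0.0095,0,0],
    [0.0095,0,-0.001],
    [0.0095,0,-0.003],
    [0.0095,0,-0.006],
    [0.0095,0,-0.01],
    [0.0095,0,-0.015],
    [0.0095,0,-0.02],
    [0.0095,0,-0.025],
    [0.0095,0,-0.03]
  ],
  "twist": [0,0,0,0,0,0,0,0,0,0,0,0,0,0]
}}

```text
time_s: 44.8
position: [0.4773, -0.3042, 0.1536]
ee_rot: [3.142, 0.0, -3.065]
contact_force: [-1.1, 0.2, -1.5]
width: 0.295
finger_force: 30.0
```

Run:
```python
from h import *
bgo(-.02,.028,.1235)
im=viewer.grab_frame("wrist"); cv2.imwrite("pics/w25.png",im); lipdist(im)
m=viewer.camera_model("wrist")
for a,b,r in balls(im,r0=14): print(a-170,b,r,tobin(onz(m,a,b,.055,True)).round(3))
```

```text
shift [-0.0016 -0.      0.0301] twist -0.0001 pos [ 0.4773 -0.3042  0.1536] yaw -3.0654 t 44.8
lip row 95.5 dist 0.0879 handle bin [-0.0213  0.0277]
176.5 110.5 22.9 [-0.094  0.053]
262.5 187.5 18.5 [-0.029  0.132]
```

Walnut rides in the pan, 15 mm behind the lip. Continue up and tilt the front up on the rim.

{"method": "arm_command", "body": {
  "translation": [
    [0,0,-0.002],
    [0,0,-0.006],
    [0,0,-0.011],
    [0,0,-0.017],
    [0,0,-0.023],
    [0,0,-0.029],
    [0,0,-0.035],
    [0,0,-0.039],
    [0,0,-0.042],
    [0,0,-0.044],
    [0,0,-0.045],
    [0,0,-0.045]
  ],
  "twist": [0,0,0,0,0,0,0,0,0,0,0,0]
}}

```text
time_s: 46.05
position: [0.4772, -0.3042, 0.1981]
ee_rot: [3.141, -0.0, -3.065]
contact_force: [0.2, -0.7, -2.2]
width: 0.292
finger_force: 30.0
```

{"method": "arm_command", "body": {
  "translation": [
    [0.0005,0,0],
    [0.0015,0,0],
    [0.003,0,0],
    [0.005,0,0],
    [0.007,0,0],
    [0.009,0,0],
    [0.011,0,0],
    [0.0125,0,0],
    [0.0135,0,0],
    [0.014,0,0],
    [0.014,0,0.002],
    [0.014,0,0.005],
    [0.014,0,0.008],
    [0.014,0,0.011],
    [0.014,0,0.014],
    [0.014,0,0.017],
    [0.014,0,0.02],
    [0.014,0,0.023],
    [0.014,0,0.026]
  ],
  "twist": [0,0,0,0,0,0,0,0,0,0,0,0,0,0,0,0,0,0,0]
}}

```text
time_s: 47.95
position: [0.4714, -0.3049, 0.1773]
ee_rot: [-3.137, 0.017, -3.061]
contact_force: [18.7, 4.8, 25.2]
width: 0.296
finger_force: 30.0
```

Run:
```python
from h import *
bgo(-.02,.028,.1235)
im=viewer.grab_frame("wrist"); cv2.imwrite("pics/w26.png",im); lipdist(im)
m=viewer.camera_model("wrist")
for a,b,r in balls(im,r0=14): print(a-170,b,r,tobin(onz(m,a,b,.085,True)).round(3))
```

```text
shift [-0.0066  0.0004  0.0539] twist 0.0041 pos [ 0.4714 -0.3049  0.1773] yaw -3.0612 t 47.95
lip row 81.5 dist 0.1012 handle bin [-0.0273  0.0279]
178.5 117.5 23.9 [-0.093  0.053]
255.5 185.5 17.1 [-0.038  0.122]
72.5 207.5 18.8 [-0.017 -0.036]
```

{"method": "arm_command", "body": {
  "translation": [
    [-0.002,0,0],
    [-0.004,0,-0.001],
    [-0.006,0,-0.003],
    [-0.007,0,-0.006],
    [-0.007,0,-0.011],
    [-0.007,0,-0.018],
    [-0.007,0,-0.026],
    [-0.007,0,-0.036],
    [-0.007,0,-0.046],
    [-0.007,0,-0.056],
    [-0.007,0,-0.066],
    [-0.007,0,-0.074],
    [-0.007,0,-0.078],
    [-0.007,0,-0.08]
  ],
  "twist": [0,0,0,0,0,0,0,0,0,0,0,0,0,0]
}}

```text
time_s: 49.4
position: [0.4704, -0.3048, 0.2525]
ee_rot: [-3.142, 0.0, -3.065]
contact_force: [-0.6, 1.0, -2.9]
width: 0.293
finger_force: 30.0
```

Run:
```python
from h import *
go(.489,.2,.25,np.pi)
im=viewer.grab_frame("wrist"); cv2.imwrite("pics/w27.png",im); lipdist(im)
for a,b,r in balls(im,r0=14): print(a-170,b,r)
```

```text
shift [-0.057   0.5019  0.0025] twist 0.0762 pos [ 0.4704 -0.3048  0.2525] yaw -3.0654 t 49.4
lip row 83.5 dist 0.1092 handle bin [-0.0286  0.028 ]
175.5 162.5 22.4
66.5 121.5 21.8
235.5 175.5 14.1
```

{"method": "arm_command", "body": {
  "translation": [
    [0,0.005,0],
    [-0.001,0.015,0],
    [-0.003,0.03,0],
    [-0.005,0.05,0],
    [-0.008,0.075,0],
    [-0.011,0.105,0],
    [-0.015,0.137,0],
    [-0.019,0.17,0],
    [-0.023,0.204,0],
    [-0.027,0.238,0],
    [-0.031,0.272,0],
    [-0.035,0.306,0],
    [-0.039,0.34,0],
    [-0.043,0.374,0],
    [-0.047,0.407,0],
    [-0.051,0.437,0],
    [-0.054,0.463,0],
    [-0.056,0.483,0],
    [-0.057,0.496,0],
    [-0.057,0.502,0]
  ],
  "twist": [0,0,0,0,0.005,0.01,0.015,0.02,0.025,0.03,0.035,0.04,0.045,0.05,0.055,0.06,0.065,0.07,0.074,0.076]
}}

```text
time_s: 51.45
position: [0.4882, 0.2015, 0.2518]
ee_rot: [-3.141, -0.0, -3.14]
contact_force: [0.2, -1.1, -2.3]
width: 0.297
finger_force: 30.0
```

Run:
```python
from h import *
go(.492,.2,.174,np.pi)
im=viewer.grab_frame("wrist"); cv2.imwrite("pics/w28.png",im)
for a,b,r in balls(im,r0=14): print(a-170,b,r)
```

```text
shift [-0.0038 -0.0015  0.0778] twist 0.0019 pos [0.4882 0.2015 0.2518] yaw -3.1397 t 51.45
156.5 163.5 22.9
```

{"method": "arm_command", "body": {
  "translation": [
    [-0.001,0,0.004],
    [-0.002,0,0.012],
    [-0.003,0,0.022],
    [-0.0038,0,0.034],
    [-0.0038,0,0.046],
    [-0.0038,0,0.054],
    [-0.0038,0,0.058],
    [-0.0038,0,0.06],
    [-0.0038,0,0.06]
  ],
  "twist": [0,0,0,0,0,0,0,0,0]
}}

```text
time_s: 52.4
position: [0.4928, 0.2002, 0.1922]
ee_rot: [3.141, 0.0, -3.141]
contact_force: [0.2, -0.5, -1.7]
width: 0.297
finger_force: 30.0
```

{"method": "arm_command", "body": {
  "translation": [
    [0.004,0,0],
    [0.008,0,0],
    [0.012,0,0],
    [0.016,0,0],
    [0.02,0,0],
    [0.024,0,0],
    [0.028,0,0],
    [0.032,0,0],
    [0.036,0,0],
    [0.04,0,0],
    [0.044,0,0],
    [0.048,0,0],
    [0.052,0,0],
    [0.056,0,0],
    [0.06,0,0],
    [0.063,0,0],
    [0.063,0,0],
    [0.063,0,0]
  ],
  "twist": [0,0,0,0,0,0,0,0,0,0,0,0,0,0,0,0,0,0]
}}

```text
time_s: 54.2
position: [0.4319, 0.2014, 0.1947]
ee_rot: [3.138, 0.006, -3.141]
contact_force: [6.1, 1.8, 10.8]
width: 0.292
finger_force: 30.0
```

Run:
```python
from h import *
go(.48,.2,.192,np.pi)
im=viewer.grab_frame("wrist"); cv2.imwrite("pics/w29.png",im)
m=viewer.camera_model("wrist")
for a,b,r in balls(im,r0=14): print(a-170,b,r,onz(m,a,b,.03,True).round(3))
```

```text
shift [-0.048  -0.0014  0.003 ] twist 0.0002 pos [0.4319 0.2014 0.1947] yaw -3.1414 t 54.2
166.5 163.5 22.5 [0.415 0.224 0.03 ]
251.5 28.5 27.4 [0.265 0.315 0.03 ]
280.5 27.5 23.0 [0.259 0.349 0.03 ]
```

{"method": "arm_command", "body": {
  "translation": [
    [-0.002,0,-0.003],
    [-0.006,0,-0.006],
    [-0.011,0,-0.006],
    [-0.017,0,-0.006],
    [-0.023,0,-0.006],
    [-0.029,0,-0.006],
    [-0.035,0,-0.006],
    [-0.041,0,-0.006],
    [-0.047,0,-0.006],
    [-0.053,0,-0.006],
    [-0.059,0,-0.006],
    [-0.064,0,-0.006],
    [-0.068,0,-0.006],
    [-0.07,0,-0.003],
    [-0.07,0,0.003],
    [-0.07,0,0.009],
    [-0.07,0,0.014],
    [-0.07,0,0.017],
    [-0.07,0,0.018]
  ],
  "twist": [0,0,0,0,0,0,0,0,0,0,0,0,0,0,0,0,0,0,0]
}}

```text
time_s: 56.15
position: [0.4994, 0.2001, 0.1737]
ee_rot: [-3.141, -0.001, -3.141]
contact_force: [-0.5, 0.5, -2.1]
width: 0.293
finger_force: 30.0
```

Run:
```python
from h import *
go(.452,.2,.174,np.pi)
im=viewer.grab_frame("wrist"); cv2.imwrite("pics/w30.png",im)
m=viewer.camera_model("wrist")
for a,b,r in balls(im,r0=14): print(a-170,b,r)
k=im[30:150,318].astype(int).min(1); print("lip row",np.where(k>225)[0].min()+30, [(v,im[v,318].tolist()) for v in range(54,110,5)])
for z in (.07,.08,.09): print(z,[np.round(proj(m,(x,.2,z),True)) [1] for x in (.3765,.385,.395)])
```

```text
shift [ 0.0474 -0.0001 -0.0003] twist 0.0003 pos [0.4994 0.2001 0.1737] yaw -3.1413 t 56.15
165.5 163.5 22.8
104.5 81.5 18.8
146.5 79.5 18.2
196.5 79.5 17.2
lip row 84 [(54, [94, 99, 100]), (59, [96, 103, 103]), (64, [105, 132, 153]), (69, [171, 239, 255]), (74, [181, 244, 254]), (79, [183, 243, 254]), (84, [255, 255, 255]), (89, [255, 255, 255]), (94, [255, 255, 255]), (99, [255, 255, 255]), (104, [255, 255, 255]), (109, [255, 255, 255])]
0.07 [np.float64(52.0), np.float64(62.0), np.float64(73.0)]
0.08 [np.float64(49.0), np.float64(60.0), np.float64(72.0)]
0.09 [np.float64(47.0), np.float64(57.0), np.float64(70.0)]
```

{"method": "arm_command", "body": {
  "translation": [
    [0.005,0,0],
    [0.01,0,0],
    [0.015,0,0],
    [0.02,0,0],
    [0.025,0,0],
    [0.029,0,0],
    [0.033,0,-0.001],
    [0.037,0,-0.003],
    [0.041,0,-0.005],
    [0.045,0,-0.007],
    [0.049,0,-0.009],
    [0.053,0,-0.011],
    [0.057,0,-0.013],
    [0.061,0,-0.015],
    [0.065,0,-0.017],
    [0.069,0,-0.018],
    [0.071,0,-0.018],
    [0.071,0,-0.018]
  ],
  "twist": [0,0,0,0,0,0,0,0,0,0,0,0,0,0,0,0,0,0]
}}

```text
time_s: 58.0
position: [0.4294, 0.2003, 0.1933]
ee_rot: [3.14, 0.002, -3.142]
contact_force: [5.8, -0.5, 3.6]
width: 0.29
finger_force: 30.0
```

Run:
```python
from h import *
go(.452,.2,.174,np.pi)
im=viewer.grab_frame("wrist"); cv2.imwrite("pics/w31.png",im)
for a,b,r in balls(im,r0=14): print(a-170,b,r)
```

```text
shift [-0.0226 -0.0003  0.0193] twist 0.0001 pos [0.4294 0.2003 0.1933] yaw -3.1415 t 58.0
163.5 155.5 21.2
270.5 33.5 25.2
206.5 35.5 22.9
194.5 147.5 15.5
```

Now retract with the tilt held so the walnut rolls off.

{"method": "arm_command", "body": {
  "translation": [
    [-0.004,0,0],
    [-0.01,0,0],
    [-0.017,0,0],
    [-0.024,0,0],
    [-0.031,0,0],
    [-0.038,0,0],
    [-0.045,0,0],
    [-0.052,0,0],
    [-0.052,0,0],
    [-0.052,0,0],
    [-0.052,0,0],
    [-0.052,0,0],
    [-0.052,0,0]
  ],
  "twist": [0,0,0,0,0,0,0,0,0,0,0,0,0]
}}

```text
time_s: 59.35
position: [0.4805, 0.2001, 0.1921]
ee_rot: [3.142, -0.0, -3.141]
contact_force: [-0.9, 0.0, -3.0]
width: 0.294
finger_force: 30.0
```

Run:
```python
from h import *
go(.51,.2,.28,np.pi)
im=viewer.grab_frame("wrist"); cv2.imwrite("pics/w32.png",im); m=viewer.camera_model("wrist")
for a,b,r in balls(im,r0=13): print(a-170,b,r,onz(m,a,b,.024,True).round(3))
for n in ("w18","w32"): 
    I=cv2.imread(f"pics/{n}.png"); print(n,[(v,I[v,318].tolist()) for v in range(90,215,8)])
```

```text
shift [-0.0295 -0.0001 -0.0879] twist 0.0003 pos [0.4805 0.2001 0.1921] yaw -3.1413 t 59.35
171.5 98.5 19.3 [0.394 0.227 0.024]
142.5 100.5 19.4 [0.397 0.197 0.024]
105.5 100.5 17.1 [0.396 0.158 0.024]
w18 [(90, [97, 121, 139]), (98, [187, 246, 254]), (106, [181, 241, 253]), (114, [160, 209, 236]), (122, [152, 157, 155]), (130, [255, 255, 255]), (138, [255, 255, 255]), (146, [255, 255, 255]), (154, [255, 255, 255]), (162, [255, 255, 255]), (170, [255, 255, 255]), (178, [255, 255, 255]), (186, [255, 255, 255]), (194, [255, 255, 255]), (202, [255, 255, 255]), (210, [197, 200, 199])]
w32 [(90, [131, 185, 227]), (98, [175, 239, 253]), (106, [176, 236, 252]), (114, [154, 200, 229]), (122, [255, 255, 255]), (130, [255, 255, 255]), (138, [255, 255, 255]), (146, [255, 255, 255]), (154, [255, 255, 255]), (162, [255, 255, 255]), (170, [255, 255, 255]), (178, [255, 255, 255]), (186, [255, 255, 255]), (194, [255, 255, 255]), (202, [255, 255, 255]), (210, [187, 191, 189])]
```

{"method": "arm_command", "body": {
  "translation": [
    [-0.003,0,-0.012],
    [-0.006,0,-0.035],
    [-0.01,0,-0.065],
    [-0.015,0,-0.095],
    [-0.015,0,-0.11],
    [-0.015,-0.02,-0.11],
    [-0.015,-0.06,-0.11],
    [-0.015,-0.1,-0.11],
    [-0.015,-0.14,-0.11],
    [-0.015,-0.16,-0.11],
    [-0.015,-0.16,-0.11]
  ],
  "twist": [0,0,0,0,0,0,0,0,0,0,0]
}}

```text
time_s: 60.5
position: [0.4965, 0.0362, 0.3038]
ee_rot: [-3.141, 0.003, 3.136]
contact_force: [1.0, 0.0, -1.6]
width: 0.292
finger_force: 30.0
```

Run:
```python
from h import *
im=viewer.grab_frame("wrist"); cv2.imwrite("pics/w33.png",im); m=viewer.camera_model("wrist")
for X in ((.3715,.133,.084),(.3715,.273,.084),(.5215,.133,.084),(.5215,.273,.084)): print(np.round(proj(m,X,True)))
for a,b,r in balls(im,x0=330,x1=640,r0=10,r1=22): print(a,b,r,onz(m,a,b,.024,True).round(3))
go(.5,.04,.3,np.pi)
cv2.imwrite("pics/w33c.png",cv2.resize(im[0:260,250:640],(780,520)))
```

```text
[393.  71.]
[491.  81.]
[390. 190.]
[484. 190.]
466.5 22.5 21.4 [0.275 0.268 0.024]
450.5 95.5 13.2 [0.393 0.238 0.024]
400.5 96.5 15.8 [0.4   0.159 0.024]
557.5 23.5 12.2 [0.232 0.466 0.024]
shift [-0.0036  0.0014  0.0035] twist -0.0029 pos [0.4963 0.0387 0.3035] yaw 3.1387 t 60.55
```

View pics/w33c.png

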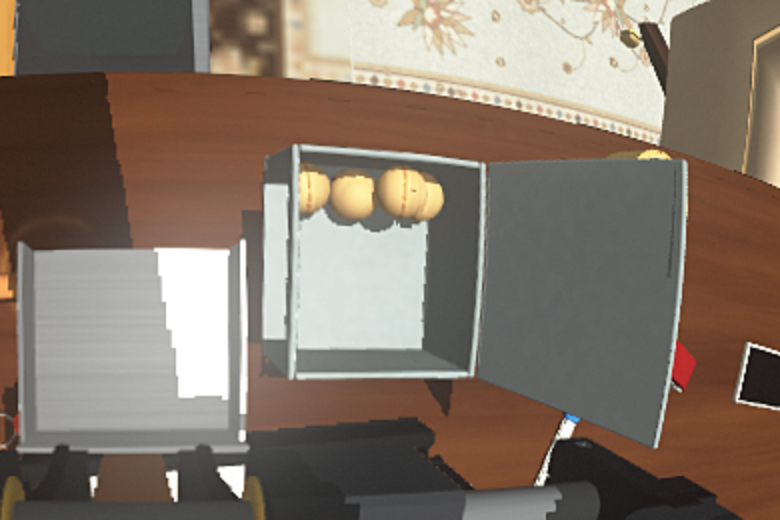

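All four walnuts are in the box (crop: (312,190), (353,197), (403,193), (428,197)), one resting on its neighbours but below the rim. The pan is empty. Taking the scoop back to the bin.

Run:
```python
from h import *
bgo(.02,.0,.28)
```

```text
shift [-0.0256 -0.3676  0.0234] twist -0.0792 pos [0.4963 0.0387 0.3035] yaw 3.1387 t 60.55
```

{"method": "arm_command", "body": {
  "translation": [
    [-0.002,-0.03,0],
    [-0.004,-0.07,0],
    [-0.007,-0.115,0],
    [-0.01,-0.16,0.003],
    [-0.014,-0.205,0.008],
    [-0.018,-0.25,0.013],
    [-0.022,-0.295,0.018],
    [-0.025,-0.335,0.023],
    [-0.0256,-0.36,0.023],
    [-0.0256,-0.3676,0.023],
    [-0.0256,-0.3676,0.06],
    [-0.0256,-0.3676,0.1],
    [-0.0256,-0.3676,0.125],
    [-0.0256,-0.3676,0.135],
    [-0.0256,-0.3676,0.139]
  ],
  "twist": [0,-0.01,-0.02,-0.03,-0.04,-0.05,-0.06,-0.07,-0.079,-0.079,-0.079,-0.079,-0.079,-0.079,-0.079]
}}

```text
time_s: 62.05
position: [0.5222, -0.3261, 0.1629]
ee_rot: [3.141, -0.0, -3.061]
contact_force: [0.5, 0.1, -0.7]
width: 0.292
finger_force: 30.0
```

{"method": "arm_command", "body": {
  "translation": [
    [-0.004,0,0.002],
    [-0.008,0,0.004],
    [-0.012,0,0.006],
    [-0.016,0,0.009],
    [-0.02,0,0.012],
    [-0.024,0,0.015],
    [-0.028,0,0.018],
    [-0.032,0,0.021],
    [-0.036,0,0.024],
    [-0.04,0,0.027],
    [-0.044,0,0.03],
    [-0.048,0,0.033],
    [-0.052,0,0.036],
    [-0.055,0,0.038],
    [-0.058,0,0.04],
    [-0.058,0,0.04]
  ],
  "twist": [0,0,0,0,0,0,0,0,0,0,0,0,0,0,0,0]
}}

```text
time_s: 63.65
position: [0.581, -0.3228, 0.1239]
ee_rot: [-3.141, 0.003, -3.061]
contact_force: [3.5, 1.0, 5.7]
width: 0.297
finger_force: 30.0
```

Run:
```python
from h import *
bgo(.07,.0,.1225)
im=viewer.grab_frame("wrist"); cv2.imwrite("pics/w34.png",im); lipdist(im)
```

```text
shift [ 0.0103 -0.0015  0.0014] twist 0.0039 pos [ 0.581  -0.3228  0.1239] yaw -3.0614 t 63.65
lip row 105.5 dist 0.0771 handle bin [0.0801 0.0015]
```

{"method": "arm_command", "body": {
  "translation": [
    [-0.003,0,0.002],
    [-0.006,0,0.004],
    [-0.009,0,0.006],
    [-0.012,0,0.007],
    [-0.014,0,0.008],
    [-0.014,0,0.006]
  ],
  "twist": [0,0,0,0,0,0]
}}

```text
time_s: 64.3
position: [0.5949, -0.3226, 0.1199]
ee_rot: [-3.14, 0.004, -3.062]
contact_force: [-1.3, -0.0, 8.1]
width: 0.295
finger_force: 30.0
```

Run:
```python
from h import *
bgo(.07,.0,.1225)
im=viewer.grab_frame("wrist"); cv2.imwrite("pics/w35.png",im); lipdist(im)
```

```text
shift [ 0.0242 -0.0007 -0.0027] twist 0.0031 pos [ 0.5949 -0.3226  0.1199] yaw -3.0622 t 64.3
lip row 89.5 dist 0.0909 handle bin [0.0939 0.0007]
```

{"method": "arm_command", "body": {
  "translation": [
    [0,0,-0.002],
    [0,0,-0.002],
    [0,0,-0.002],
    [0,0,-0.002],
    [0,0,-0.002],
    [0,0,-0.002],
    [0,0,-0.002],
    [0,0,-0.02],
    [0,0,-0.06],
    [0,0,-0.11],
    [0,0,-0.16],
    [0,0,-0.16]
  ],
  "twist": [0,0,0,0,0,0,0,0,0,0,0,0],
  "fingers": 1
}}

```text
time_s: 65.55
position: [0.595, -0.3236, 0.2852]
ee_rot: [-3.136, 0.01, -3.063]
contact_force: [0.2, -0.0, -0.3]
width: 1.003
finger_force: 0.0
```

Run:
```python
from h import *; m=viewer.camera_model("wrist")
im=viewer.grab_frame("wrist"); cv2.imwrite("pics/w36.png",im)
k=im[40:180].astype(int).min(2); 
for u in (290,305,320):
    v=np.where(k[:,u]>220)[0]+40; print(u,v.min(),v.max(),tobin(onz(m,u,v.min(),.007,True)).round(4),tobin(onz(m,u,v.max(),.007,True)).round(4))
# lid from top and opener check
t=viewer.grab_frame("top"); cv2.imwrite("pics/top2.png",t); tm=viewer.camera_model("top")
s=readout.observe(); print(s["position"].round(3),s["width"],s["joint_positions"].round(2))
h=cv2.cvtColor(t,cv2.COLOR_BGR2HSV)
ob=np.zeros(t.shape[:2],np.uint8); ob[220:262,270:362]=((h[220:262,270:362,0]<16)&(h[220:262,270:362,1]>120)&(h[220:262,270:362,2]>140))*255
c=boxof(ob); print("opener grip",cv2.minAreaRect(c)[:2],onz(tm,*cv2.minAreaRect(c)[0],.02).round(3))
g=cv2.cvtColor(t,cv2.COLOR_BGR2GRAY); print([(u,t[245,u].tolist()) for u in range(130,275,6)])
```

```text
290 96 161 [ 0.0021 -0.0382] [ 0.0942 -0.039 ]
305 96 161 [ 0.0023 -0.0174] [ 0.0943 -0.0176]
320 96 161 [0.0023 0.0033] [0.0942 0.0037]
[ 0.594 -0.322  0.278] 0.9999336389639909 [ 0.03  0.47  0.6   1.26 -0.26  1.49  2.25]
opener grip ((325.5, 237.0), (6.0, 15.0)) [ 0.468 -0.066  0.02 ]
[(130, [50, 70, 108]), (136, [50, 71, 106]), (142, [49, 68, 105]), (148, [69, 176, 188]), (154, [48, 67, 103]), (160, [49, 69, 106]), (166, [48, 67, 103]), (172, [48, 67, 103]), (178, [90, 95, 89]), (184, [90, 93, 88]), (190, [90, 92, 88]), (196, [90, 93, 89]), (202, [92, 94, 89]), (208, [67, 69, 65]), (214, [210, 215, 202]), (220, [209, 214, 202]), (226, [206, 213, 200]), (232, [205, 213, 200]), (238, [210, 215, 203]), (244, [208, 214, 201]), (250, [208, 215, 201]), (256, [204, 212, 197]), (262, [30, 38, 53]), (268, [51, 70, 106]), (274, [50, 68, 105])]
```

The scoop stands level in the bin and the opener is on the desk. Now go behind the lid with closed fingers.

Run:
```python
from h import *
go(.446,.395,.33,np.pi/2)
```

```text
shift [ 0.0903  0.7265 -0.0525] twist 1.6499 pos [ 0.5935 -0.3221  0.2784] yaw -3.0625 t 65.65
```

{"method": "arm_command", "body": {
  "translation": [
    [0,0,-0.03],
    [0.005,0.03,-0.052],
    [0.01,0.07,-0.052],
    [0.015,0.115,-0.052],
    [0.02,0.16,-0.052],
    [0.026,0.205,-0.052],
    [0.032,0.25,-0.052],
    [0.038,0.295,-0.052],
    [0.044,0.34,-0.052],
    [0.05,0.385,-0.052],
    [0.056,0.43,-0.052],
    [0.062,0.475,-0.052],
    [0.068,0.52,-0.052],
    [0.074,0.565,-0.052],
    [0.079,0.61,-0.052],
    [0.084,0.65,-0.052],
    [0.088,0.69,-0.052],
    [0.0903,0.715,-0.052],
    [0.0903,0.7265,-0.052],
    [0.0903,0.7265,-0.052]
  ],
  "twist": [0,0.1,0.22,0.34,0.46,0.58,0.7,0.82,0.94,1.06,1.18,1.3,1.42,1.54,1.65,1.65,1.65,1.65,1.65,1.65],
  "fingers": 0
}}

```text
time_s: 67.65
position: [0.445, 0.396, 0.3276]
ee_rot: [-3.14, 0.002, 1.573]
contact_force: [-0.9, -0.6, 0.5]
width: 0.005
finger_force: 0.0
```

Run:
```python
from h import *
go(.446,.395,.21,np.pi/2); m=viewer.camera_model("top")
for th in (1.7,1.8,1.9): print(th,np.round(proj(m,(.446,.274-.156*np.cos(th),.084+.156*np.sin(th)))))
```

```text
shift [-0.0008  0.0012  0.1176] twist 0.0019 pos [0.445  0.396  0.3276] yaw 1.5727 t 67.65
1.7 [180. 246.]
1.8 [174. 246.]
1.9 [169. 246.]
```

{"method": "arm_command", "body": {
  "translation": [
    [0,0,0.03],
    [0,0,0.07],
    [0,0,0.1],
    [0,0,0.1125],
    [-0.02,0,0.1125],
    [-0.04,0,0.1125],
    [-0.055,0,0.1125],
    [-0.065,0,0.1125],
    [-0.073,0,0.1125],
    [-0.081,0,0.1125],
    [-0.089,0,0.1125],
    [-0.098,0,0.1125],
    [-0.107,0,0.1125],
    [-0.116,0,0.1145],
    [-0.125,0,0.117],
    [-0.134,0,0.1205],
    [-0.142,0,0.1235],
    [-0.149,0,0.1265],
    [-0.157,0,0.129],
    [-0.164,0,0.1325]
  ],
  "twist": [0,0,0,0,0,0,0,0,0,0,0,0,0,0,0,0,0,0,0,0]
}}

```text
time_s: 69.65
position: [0.4456, 0.2307, 0.1963]
ee_rot: [-3.141, -0.0, 1.571]
contact_force: [1.2, 1.8, 0.4]
width: 0.008
finger_force: 0.5
```

{"method": "arm_command", "body": {
  "translation": [
    [-0.008,0,0.005],
    [-0.016,0,0.01],
    [-0.024,0,0.015],
    [-0.03,0,0.0215],
    [-0.036,0,0.028],
    [-0.042,0,0.035],
    [-0.046,0,0.0425],
    [-0.05,0,0.05],
    [-0.053,0,0.058],
    [-0.055,0,0.065],
    [-0.057,0,0.071],
    [-0.058,0,0.077],
    [-0.059,0,0.08],
    [-0.059,0,0.083],
    [-0.059,0,0.085],
    [-0.059,0,0.086],
    [-0.059,0,0.086]
  ],
  "twist": [0,0,0,0,0,0,0,0,0,0,0,0,0,0,0,0,0]
}}

```text
time_s: 71.35
position: [0.4457, 0.1724, 0.1106]
ee_rot: [-3.142, -0.0, 1.571]
contact_force: [-0.3, 0.2, 0.2]
width: 0.002
finger_force: 0.0
```

Run:
```python
from h import *
go(.446,.16,.30)
im=viewer.grab_frame("wrist"); cv2.imwrite("pics/w40.png",im)
```

```text
shift [-0.0124  0.0003 -0.1894] twist 0 pos [0.4457 0.1724 0.1106] yaw 1.5709 t 71.35
```

{"method": "arm_command", "body": {
  "translation": [
    [0,0,0.001],
    [0,0,0.002],
    [0,0,0.003],
    [0,0,0.004],
    [0,0,0.005],
    [0,0,0.005],
    [0,0,0.005]
  ],
  "twist": [0,0,0,0,0,0,0]
}}

```text
time_s: 72.1
position: [0.4457, 0.1724, 0.1056]
ee_rot: [-3.142, -0.0, 1.571]
contact_force: [-0.3, 0.3, -1.0]
width: 0.006
finger_force: 0.0
```

Run:
```python
from h import *
im=cv2.imread("pics/w40.png"); m=viewer.camera_model("wrist")
for X in ((.3715,.118,.089),(.5215,.118,.089),(.446,.118,.089),(.446,.118,.074)): print(X,np.round(proj(m,X,True)))
u=int(proj(m,(.446,.118,.089),True)[0])
print([(v,im[v,u+40].tolist()) for v in range(0,260,10)])
print([(v,im[v,u-70].tolist()) for v in range(0,260,10)])
```

```text
(0.3715, 0.118, 0.089) [211. 302.]
(0.5215, 0.118, 0.089) [424. 302.]
(0.446, 0.118, 0.089) [317. 306.]
(0.446, 0.118, 0.074) [317. 294.]
[(0, [28, 46, 81]), (10, [32, 48, 82]), (20, [38, 53, 85]), (30, [40, 56, 85]), (40, [45, 57, 88]), (50, [152, 155, 152]), (60, [140, 146, 137]), (70, [152, 157, 146]), (80, [155, 159, 152]), (90, [160, 164, 155]), (100, [235, 237, 236]), (110, [235, 236, 237]), (120, [236, 238, 237]), (130, [236, 238, 237]), (140, [236, 238, 238]), (150, [234, 237, 237]), (160, [229, 232, 231]), (170, [235, 236, 237]), (180, [113, 115, 115]), (190, [115, 117, 115]), (200, [111, 114, 111]), (210, [106, 108, 108]), (220, [104, 107, 104]), (230, [41, 41, 42]), (240, [37, 37, 35]), (250, [31, 32, 32])]
[(0, [26, 46, 77]), (10, [27, 46, 80]), (20, [29, 45, 79]), (30, [32, 48, 83]), (40, [37, 52, 82]), (50, [29, 47, 81]), (60, [137, 141, 142]), (70, [156, 162, 151]), (80, [156, 161, 152]), (90, [157, 161, 151]), (100, [242, 244, 243]), (110, [242, 244, 244]), (120, [243, 245, 244]), (130, [241, 243, 242]), (140, [241, 243, 243]), (150, [242, 243, 243]), (160, [240, 243, 243]), (170, [242, 244, 244]), (180, [240, 242, 242]), (190, [115, 118, 117]), (200, [114, 118, 117]), (210, [111, 112, 113]), (220, [109, 111, 110]), (230, [44, 44, 43]), (240, [36, 37, 36]), (250, [51, 50, 48])]
```

{"method": "arm_command", "body": {
  "translation": [
    [0,0,0.001],
    [0,0,0.002],
    [0,0,0.003],
    [0,0,0.004],
    [0,0,0.005],
    [0,0,0.005]
  ],
  "twist": [0,0,0,0,0,0]
}}

```text
time_s: 72.7
position: [0.4456, 0.1723, 0.1005]
ee_rot: [-3.141, 0.0, 1.571]
contact_force: [0.2, -0.5, -0.6]
width: 0.006
finger_force: 0.0
```

Run:
```python
from h import *
im=viewer.grab_frame("wrist"); cv2.imwrite("pics/w41.png",im); m=viewer.camera_model("wrist"); print("cam",-m["R"].T@m["t"])
# hinge edge and sheet boundary: where do lid edges land
g=cv2.cvtColor(im,cv2.COLOR_BGR2GRAY).astype(int)
for v in (70,90,120,150,190,210):
    k=np.where(np.abs(np.diff(g[v,100:540]))>35)[0]+100; print(v,k.tolist())
for X in ((.3715,.274,.089),(.5215,.274,.089),(.3715,.2,.089),(.5215,.2,.089)): print(X,np.round(proj(m,X,True)))
```

```text
cam [0.44536891 0.24351935 0.25751829]
70 [163, 186, 187, 446, 447, 497]
90 [163, 186, 447]
120 [164, 186, 217, 416, 417, 447]
150 [187, 188, 218, 416, 446, 447]
190 [190, 194, 501]
210 [192, 196, 197, 499]
(0.3715, 0.274, 0.089) [186.  65.]
(0.5215, 0.274, 0.089) [449.  65.]
(0.3715, 0.2, 0.089) [191. 191.]
(0.5215, 0.2, 0.089) [443. 191.]
```

Run:
```python
from h import *
im=cv2.imread("pics/w41.png"); m=viewer.camera_model("wrist")
for z in (.0755,.089,.1): print(z,np.round(proj(m,(.4456,.1723,z),True)), np.round(proj(m,(.4456,.1823,z),True)))
print([(v,im[v,316].tolist()) for v in range(150,280,6)])
print([(u,im[215,u].tolist()) for u in range(180,460,8)])
s=readout.observe(); print(s["contact_force"],s["ft_torque"],s["tau"].round(1))
sm=viewer.camera_model("scene"); I=viewer.grab_frame("scene"); cv2.imwrite("pics/s42.png",I)
h=cv2.cvtColor(I,cv2.COLOR_BGR2HSV)
for th in (0,.1,.2,.3,.5):
    y,z=.274-.156*np.cos(th),.089+.156*np.sin(th)
    print(th,[np.round(proj(sm,(x,y,z)),1) for x in (.3715,.5215)], "hinge",[np.round(proj(sm,(x,.274,.089)),1) for x in (.3715,.5215)])
```

```text
0.0755 [316. 228.] [316. 213.]
0.089 [316. 236.] [316. 220.]
0.1 [316. 244.] [316. 227.]
[(150, [237, 239, 239]), (156, [236, 239, 238]), (162, [233, 235, 235]), (168, [232, 234, 235]), (174, [235, 237, 237]), (180, [122, 123, 125]), (186, [118, 120, 120]), (192, [114, 117, 115]), (198, [113, 116, 116]), (204, [110, 112, 113]), (210, [109, 109, 110]), (216, [106, 108, 108]), (222, [106, 108, 108]), (228, [55, 55, 57]), (234, [50, 52, 53]), (240, [49, 51, 51]), (246, [49, 48, 49]), (252, [43, 44, 44]), (258, [43, 44, 44]), (264, [46, 47, 47]), (270, [44, 45, 45]), (276, [42, 43, 43])]
[(180, [34, 50, 80]), (188, [35, 50, 84]), (196, [160, 164, 154]), (204, [66, 70, 65]), (212, [69, 72, 67]), (220, [71, 72, 70]), (228, [109, 111, 109]), (236, [109, 111, 111]), (244, [109, 112, 111]), (252, [111, 112, 111]), (260, [111, 113, 111]), (268, [111, 114, 112]), (276, [112, 114, 113]), (284, [109, 111, 111]), (292, [107, 110, 109]), (300, [107, 109, 109]), (308, [106, 110, 109]), (316, [107, 109, 109]), (324, [106, 107, 107]), (332, [104, 106, 106]), (340, [105, 106, 106]), (348, [103, 105, 10
[... 239 characters left out ...]
(436, [66, 69, 65]), (444, [29, 32, 43]), (452, [36, 38, 47])]
[-0.80075571 -0.28503385 -0.08729832] [-0.077058    0.07725874  0.00337694] [  0.  -39.    2.  -34.   -0.1  -0.    0. ]
0 [array([353.6, 266.7]), array([310.5, 247.2])] hinge [array([331.7, 310.9]), array([287.1, 289.4])]
0.1 [array([353.7, 265. ]), array([310.3, 245.3])] hinge [array([331.7, 310.9]), array([287.1, 289.4])]
0.2 [array([353.7, 263.7]), array([309.8, 243.9])] hinge [array([331.7, 310.9]), array([287.1, 289.4])]
0.3 [array([353.4, 262.8]), array([309.1, 242.8])] hinge [array([331.7, 310.9]), array([287.1, 289.4])]
0.5 [array([352.2, 262.5]), array([307. , 242.1])] hinge [array([331.7, 310.9]), array([287.1, 289.4])]
```

{"method": "arm_command", "body": {
  "translation": [
    [0,0,0.001],
    [0,0,0.002],
    [0,0,0.003],
    [0,0,0.004],
    [0,0,0.005],
    [0,0,0.006],
    [0,0,0.006]
  ],
  "twist": [0,0,0,0,0,0,0]
}}

```text
time_s: 73.5
position: [0.4456, 0.1723, 0.0945]
ee_rot: [-3.141, -0.0, 1.571]
contact_force: [0.5, -0.0, 0.3]
width: 0.004
finger_force: 0.0
```

Run:
```python
from h import *
im=viewer.grab_frame("wrist"); cv2.imwrite("pics/w43.png",im); m=viewer.camera_model("wrist")
g=cv2.cvtColor(im,cv2.COLOR_BGR2GRAY).astype(int)
# depth of lid from its width (150 mm) and sheet: edges at rows, at each try z giving width .150
for v in (80,100,120,140,160):
    row=g[v]; 
    L=[u for u in range(165,215) if row[u+2]-row[u-2]>30]; R=[u for u in range(425,475) if row[u-2]-row[u+2]>30]
    if L and R:
        l,r=np.mean(L),np.mean(R); 
        zs=np.linspace(.04,.16,121); w=[np.linalg.norm(onz(m,l,v,z,True)-onz(m,r,v,z,True)) for z in zs]; z=zs[np.argmin(np.abs(np.array(w)-.15))]
        print(v,l,r,"z",z.round(3),"y",onz(m,(l+r)/2,v,z,True)[1].round(3))
```

```text
80 183.0 451.5 z 0.086 y 0.261
100 193.5 451.0 z 0.079 y 0.251
120 189.6 450.5 z 0.082 y 0.239
140 189.83333333333334 450.0 z 0.083 y 0.229
160 186.5 438.5 z 0.079 y 0.217
```

{"method": "arm_command", "body": {
  "translation": [
    [0,0,-0.02],
    [0,0,-0.06],
    [0,0,-0.1],
    [0,0,-0.14],
    [0,0,-0.18],
    [0,0,-0.2],
    [0,0,-0.2]
  ],
  "twist": [0,0,0,0,0,0,0]
}}

```text
time_s: 74.25
position: [0.4468, 0.1729, 0.2977]
ee_rot: [3.137, -0.003, 1.571]
contact_force: [0.1, 0.1, -0.4]
width: 0.008
finger_force: 0.0
```

Run:
```python
from h import *
im=viewer.grab_frame("wrist"); cv2.imwrite("pics/w44.png",im); m=viewer.camera_model("wrist"); s=readout.observe(); print(s["position"],"cam",-m["R"].T@m["t"])
for n,X in (("floor",(.46,.23,.005)),("n1",(.396,.249,.024)),("n2",(.396,.201,.024)),("hingeL",(.3715,.274,.089)),("hingeR",(.5215,.274,.089)),("edgeclosed",(.446,.118,.089))):
    u,v=proj(m,X,True); print(n,round(u),round(v), im[int(v),int(u)].tolist() if 0<=v<400 else None)
print("nuts",nuts(im,150,480,0,230))
print("col316",[(v,im[v,316].tolist()) for v in range(0,230,8)])
t=viewer.grab_frame("top"); cv2.imwrite("pics/top3.png",t); print([(u,t[225,u].tolist()) for u in range(160,275,6)]); print([(v,t[v,208].tolist()) for v in range(205,285,6)])
```

```text
[0.44614743 0.1725804  0.29559399] cam [0.44556722 0.24353069 0.45267663]
floor 325 122 [246, 247, 247]
n1 279 109 [250, 251, 251]
n2 279 144 [248, 249, 249]
hingeL 252 89 [43, 59, 93]
hingeR 380 89 [48, 60, 85]
edgeclosed 316 216 [55, 58, 60]
nuts [(array([321.9,  66.4]), [150, 0, 330, 225, 25635]), (array([392. , 219.3]), [375, 211, 29, 14, 250])]
col316 [(0, [25, 46, 82]), (8, [27, 46, 83]), (16, [31, 49, 85]), (24, [29, 47, 82]), (32, [30, 51, 82]), (40, [35, 51, 83]), (48, [38, 54, 86]), (56, [43, 58, 89]), (64, [44, 58, 88]), (72, [52, 65, 91]), (80, [53, 65, 91]), (88, [143, 148, 139]), (96, [173, 180, 168]), (104, [172, 180, 169]), (112, [245, 247, 247]), (120, [244, 245, 245]), (128, [247, 248, 248]), (136, [243, 245, 244]), (144, [246, 247, 247]), (152, [132, 134, 134]), (160, [127, 130, 130]), (168, [126, 129, 129]), (176, [123, 125, 125]), (184, [116, 119, 120]), (192, [85, 88, 85]), (200, [82, 86, 81]), (208, [79, 81, 77]), (216, [38, 42, 50]), (224, [40, 43, 51])]
[(160, [46, 65, 101]), (166, [103, 119, 124]), (172, [139, 160, 167]), (178, [158, 183, 190]), (184, [172, 200, 208]), (190, [150, 174, 181]), (196, [145, 166, 172]), (202, [193, 219, 225]), (208, [41, 53, 51]), (214, [61, 72, 72]), (220, [217, 221, 215]), (226, [47, 46, 44]), (232, [68, 68, 67]), (238, [118, 120, 117]), (244, [136, 139, 136]), (250, [90, 93, 87]), (256, [89, 91, 86]), (262, [29, 35, 49]), (268, [27, 35, 48]), (274, [27, 35, 47])]
[(205, [46, 45, 44]), (211, [45, 44, 43]), (217, [42, 55, 53]), (223, [40, 53, 52]), (229, [102, 119, 122]), (235, [142, 165, 173]), (241, [214, 233, 237]), (247, [139, 154, 157]), (253, [213, 233, 237]), (259, [204, 227, 232]), (265, [186, 214, 220]), (271, [181, 210, 216]), (277, [186, 215, 220]), (283, [192, 219, 224])]
```

Run:
```python
from h import *
im=cv2.imread("pics/w44.png"); m=viewer.camera_model("wrist")
for v in (100,130,170): print(v,[(u,int(im[v,u].mean())) for u in range(236,400,5)])
print("sheet top0",cv2.imread("pics/top0.png")[245,[205,212,228,245,250,257]].tolist(),"floor top1",cv2.imread("pics/top1.png")[245,[205,212,228,245,250]].tolist())
for nme,z in (("lid",.089),("floor",.005)):
    print(nme,"white far row 110",onz(m,316,110,z,True).round(3),"near row 189",onz(m,316,189,z,True).round(3),"edge row 212",onz(m,316,212,z,True).round(3))
for th in (0,.1,.2,.3):
    print(th,[np.round(proj(m,(x,.274-.156*np.cos(th),.089+.156*np.sin(th)),True),1) for x in (.3715,.446,.5215)])
k=im[195:228,[270,316,360]].mean(2).round().astype(int); print(k.T.tolist())
```

```text
100 [(236, 59), (241, 66), (246, 67), (251, 72), (256, 178), (261, 178), (266, 176), (271, 174), (276, 172), (281, 175), (286, 174), (291, 177), (296, 177), (301, 175), (306, 174), (311, 176), (316, 175), (321, 173), (326, 172), (331, 171), (336, 170), (341, 168), (346, 171), (351, 169), (356, 170), (361, 167), (366, 169), (371, 164), (376, 170), (381, 69), (386, 67), (391, 67), (396, 67)]
130 [(236, 67), (241, 73), (246, 73), (251, 74), (256, 175), (261, 176), (266, 175), (271, 251), (276, 250), (281, 250), (286, 250), (291, 249), (296, 249), (301, 248), (306, 248), (311, 248), (316, 247), (321, 247), (326, 247), (331, 246), (336, 246), (341, 246), (346, 246), (351, 246), (356, 246), (361, 255), (366, 168), (371, 164), (376, 175), (381, 74), (386, 74), (391, 74), (396, 71)]
170 [(236, 67), (241, 72), (246, 74), (251, 77), (256, 172), (261, 172), (266, 170), (271, 253), (276, 248), (281, 248), (286, 247), (291, 247), (296, 110), (301, 128), (306, 128), (311, 127), (316, 127), (321, 126), (326, 124), (331, 125), (336, 123), (341, 123), (346, 122), (351, 120), (356, 121), (361, 109), (
[... 519 characters left out ...]
215.7]), array([316.3, 215.9]), array([376.6, 215.6])]
0.1 [array([254.5, 219.3]), array([316.3, 219.5]), array([379. , 219.1])]
0.2 [array([251.9, 221.9]), array([316.4, 222.2]), array([381.6, 221.7])]
0.3 [array([249. , 223.3]), array([316.4, 223.7]), array([384.6, 223.1])]
[[167, 168, 167, 167, 168, 165, 164, 164, 164, 164, 165, 165, 164, 163, 164, 163, 163, 162, 166, 162, 114, 36, 47, 47, 49, 48, 48, 45, 45, 45, 43, 43, 44], [85, 84, 85, 82, 82, 83, 82, 81, 80, 80, 79, 80, 79, 79, 78, 78, 77, 77, 79, 70, 57, 43, 46, 46, 45, 44, 44, 43, 45, 45, 40, 40, 40], [77, 77, 77, 74, 76, 74, 75, 74, 74, 75, 73, 73, 73, 73, 73, 71, 70, 74, 74, 53, 39, 40, 39, 37, 36, 37, 38, 36, 38, 34, 35, 32, 35]]
```

The lid looks closed: its free edge projects at row 215, against 215.9 expected for angle 0. I press once more near the free edge to be sure, watching the force.

{"method": "arm_command", "body": {
  "translation": [
    [-0.015,0,0.03],
    [-0.03,0,0.07],
    [-0.03,0,0.11],
    [-0.03,0,0.15],
    [-0.03,0,0.17],
    [-0.03,0,0.175],
    [-0.03,0,0.179],
    [-0.03,0,0.182],
    [-0.03,0,0.182]
  ],
  "twist": [0,0,0,0,0,0,0,0,0]
}}

```text
time_s: 75.25
position: [0.446, 0.1425, 0.1131]
ee_rot: [3.141, -0.001, 1.571]
contact_force: [-0.8, 0.0, -0.3]
width: 0.002
finger_force: 0.0
```

{"method": "arm_command", "body": {
  "translation": [
    [0,0,0.002],
    [0,0,0.004],
    [0,0,0.004]
  ],
  "twist": [0,0,0]
}}

```text
time_s: 75.55
position: [0.4457, 0.1423, 0.1087]
ee_rot: [3.141, -0.0, 1.571]
contact_force: [0.6, -0.6, -0.4]
width: 0.006
finger_force: 0.0
```

{"method": "arm_command", "body": {
  "translation": [
    [0,0,0.004],
    [0,0,0.008],
    [0,0,0.012],
    [0,0,0.014],
    [0,0,0.014]
  ],
  "twist": [0,0,0,0,0]
}}

```text
time_s: 76.05
position: [0.4455, 0.1422, 0.0942]
ee_rot: [-3.141, 0.0, 1.571]
contact_force: [0.1, -0.0, 0.1]
width: 0.008
finger_force: 0.0
```

{"method": "arm_command", "body": {
  "translation": [
    [0,0,0.002],
    [0,0,0.004],
    [0,0,0.006],
    [0,0,0.006]
  ],
  "twist": [0,0,0,0]
}}

```text
time_s: 76.45
position: [0.4462, 0.1424, 0.0927]
ee_rot: [-3.141, -0.002, 1.57]
contact_force: [-23.3, -9.3, 57.9]
width: 0.005
finger_force: 28.9
```

Run:
```python
from h import *
im=viewer.grab_frame("wrist"); cv2.imwrite("pics/w45.png",im); m=viewer.camera_model("wrist"); s=readout.observe(); print(s["position"],s["contact_force"],s["width"])
for v in (60,80,100,130): print(v,[(u,int(im[v,u].mean())) for u in range(150,480,8)])
for X in ((.3715,.2,.089),(.5215,.2,.089),(.3715,.2,.074)): print(np.round(proj(m,X,True)))
# side camera: what is at the tool tip
sm=viewer.camera_model("scene"); I=viewer.grab_frame("scene"); cv2.imwrite("pics/s45.png",I)
for z in (.06,.09,.12,.15): print(z,np.round(proj(sm,(s["position"][0],s["position"][1],z))))
```

```text
[0.44619197 0.14242145 0.09271885] [-22.30769393 -10.01541006  59.1805662 ] 0.0019781500361217962
60 [(150, 159), (158, 170), (166, 51), (174, 53), (182, 150), (190, 154), (198, 152), (206, 151), (214, 252), (222, 241), (230, 240), (238, 238), (246, 240), (254, 241), (262, 240), (270, 240), (278, 240), (286, 239), (294, 237), (302, 237), (310, 236), (318, 236), (326, 235), (334, 234), (342, 234), (350, 233), (358, 232), (366, 232), (374, 231), (382, 231), (390, 230), (398, 228), (406, 228), (414, 227), (422, 152), (430, 152), (438, 151), (446, 148), (454, 64), (462, 62), (470, 60), (478, 34)]
80 [(150, 136), (158, 152), (166, 51), (174, 53), (182, 154), (190, 154), (198, 153), (206, 153), (214, 250), (222, 241), (230, 241), (238, 241), (246, 241), (254, 241), (262, 242), (270, 242), (278, 242), (286, 241), (294, 241), (302, 241), (310, 240), (318, 238), (326, 237), (334, 237), (342, 236), (350, 236), (358, 235), (366, 234), (374, 235), (382, 234), (390, 234), (398, 234), (406, 234), (414, 234), (422, 153), (430, 157), (438, 152), (446, 147), (454, 68), (462, 63), (470, 62), (478, 37)
[... 406 characters left out ...]
33), (422, 154), (430, 153), (438, 149), (446, 151), (454, 68), (462, 64), (470, 59), (478, 37)]
130 [(150, 53), (158, 83), (166, 53), (174, 49), (182, 55), (190, 154), (198, 153), (206, 155), (214, 159), (222, 242), (230, 242), (238, 240), (246, 239), (254, 239), (262, 237), (270, 236), (278, 235), (286, 236), (294, 235), (302, 235), (310, 234), (318, 233), (326, 233), (334, 232), (342, 232), (350, 232), (358, 232), (366, 230), (374, 230), (382, 230), (390, 229), (398, 228), (406, 228), (414, 228), (422, 155), (430, 155), (438, 153), (446, 150), (454, 70), (462, 65), (470, 63), (478, 44)]
[181. 142.]
[452. 142.]
[191. 140.]
0.06 [328. 267.]
0.09 [328. 263.]
0.12 [329. 259.]
0.15 [329. 256.]
```

Firm contact (58 N) on the supported lid: it is pressed shut. Lift away and verify everything.

{"method": "arm_command", "body": {
  "translation": [
    [0,0,-0.004],
    [0,0,-0.01],
    [0,0,-0.03],
    [0,0,-0.07],
    [0,0,-0.12],
    [0,0,-0.17],
    [0,0,-0.2],
    [0.04,0,-0.2],
    [0.08,0,-0.2],
    [0.12,0,-0.2],
    [0.16,0,-0.2],
    [0.2,0,-0.2],
    [0.24,0,-0.2],
    [0.28,0,-0.2],
    [0.32,0,-0.2],
    [0.34,0,-0.2],
    [0.34,0,-0.2]
  ],
  "twist": [0,0,0,0,0,0,0,0,0,0,0,0,0,0,0,0,0]
}}

```text
time_s: 78.25
position: [0.4439, 0.4855, 0.287]
ee_rot: [-3.14, 0.001, 1.575]
contact_force: [0.5, -0.3, 0.5]
width: 0.005
finger_force: 0.0
```

Run:
```python
from h import *
s=readout.observe(); print(s["position"],s["contact_force"].round(1))
t=viewer.grab_frame("top"); cv2.imwrite("pics/top4.png",t); tm=viewer.camera_model("top")
a=cv2.imread("pics/top0.png")
# lid: compare with the closed picture at the start
d=cv2.absdiff(t,a).max(2); print("lid diff vs start: box region share >40:",(d[215:276,198:262]>40).mean().round(3), "bin region",(d[175:272,383:458]>40).mean().round(3))
mk=np.zeros(t.shape[:2],np.uint8); mk[200:290,190:275]=(t[200:290,190:275].min(2)>90)*255
print("lid rect",cv2.boundingRect(boxof(mk)))
# scene-camera lid compare
S=viewer.grab_frame("scene"); A=cv2.imread("pics/scene0.png"); print("scene lid diff",(cv2.absdiff(S,A).max(2)[240:320,285:358]>40).mean().round(3))
# opener blade + grip
h=cv2.cvtColor(t,cv2.COLOR_BGR2HSV)
mk[:]=0; mk[215:262,265:362]=(((h[215:262,265:362,1]<60)&(h[215:262,265:362,2]>140))|((h[215:262,265:362,0]<16)&(h[215:262,265:362,1]>120)&(h[215:262,265:362,2]>150)))*255
mk=cv2.morphologyEx(mk,cv2.MORPH_CLOSE,np.ones((5,5),np.uint8)); r=cv2.minAreaRect(boxof(mk)); print("opener",r,[onz(tm,*p,.01)[:2].round(3) for p in cv2.boxPoints(r)])
# scoop pan white in bin and walnut colour left in bin
w=np.zeros(t.shape[:2],np.uint8); w[180:270,388:452]=(t[180:270,388:452].min(2)>215)*255; r=cv2.minAreaRect(boxof(w)); print("pan",r,[tobin(onz(tm,*p,.007)).round(3) for p in cv2.boxPoints(r)])
mg=(h[...,0]<16)&(h[...,1]>150)&(h[...,2]>120); print("mug px start",((cv2.cvtColor(a,cv2.COLOR_BGR2HSV)[120:165,338:382,0]<16)).sum(),"now",(h[120:165,338:382,0]<16).sum())
```

```text
[0.44388207 0.48547601 0.28700822] [ 0.5 -0.3  0.5]
lid diff vs start: box region share >40: 0.224 bin region 0.162
lid rect (200, 218, 60, 55)
scene lid diff 0.697
opener ((315.5, 238.0), (8.0, 65.0), 90.0) [array([0.478, 0.058]), array([ 0.477, -0.132]), array([ 0.453, -0.132]), array([0.455, 0.058])]
pan ((414.0901794433594, 209.99183654785156), (28.609294891357422, 29.876794815063477), 84.80557250976562) [array([0.086, 0.043]), array([ 0.087, -0.045]), array([ 0.003, -0.044]), array([0.002, 0.044])]
mug px start 1807 now 1808
```

Run:
```python
from cell import order
print(order.finish_job())
```

```text
the job is handed in; nothing more can be done
None
```

I handed the job in at about 78 s of the 210 s: all four walnuts are in the snack box, the lid is pressed shut, the scoop stands level in the bin and the letter opener lies on the desk; the judge returned no verdict.

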